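Snap the end covers home on a batch of bearing units

TASK

Clear the pressing stand by lifting the paste pot off it and standing it upright in the drip tray, then lay every bearing unit flat on the stand, boss up, anywhere on it. Once they are all there, take the seating tool and with it press each end cover squarely down until it snaps fully home (do not push the covers with the gripper), and finally stand the tool upright back on its round mat, leaving the other things on the bench where they are.

Things in the scene. Friction and masses are not known exactly. Their poses are not given: they have to be found in the camera images.
- stand: pressing stand: low fixed steel plinth, 150 mm (its x) by 460 mm (its y), flat top 40 mm above the bench. Origin: centre of its underside on the bench, z up. At the start the paste pot stands on it
- pot: closed white paste pot, 100 mm diameter (106 mm at the lid), lid top 96 mm up, with a fixed bow handle over it; mass about 0.6 kg. Origin: centre of its underside, z up. The handle's grip is a wooden bar 14 mm wide (pot x), 100 mm long (along pot y), 14 mm high, its centre straight above the origin, 155 mm up; the flat uprights that carry it are at y = +-47 mm
- tray: empty dark steel drip tray fixed to the bench, 170 x 170 mm outside, 20 mm high, walls 4 mm, floor 4 mm thick. Origin: centre of its underside, z up
- tool_mat: round black rubber mat, 120 mm diameter, 6 mm thick, fixed to the bench: the seating tool's place. Origin: centre of its underside, z up
- seater: seating tool, standing upright on the mat at the start: a flat grey disc foot of 56 mm diameter, 16 mm thick, below a plain round aluminium stem of 30 mm diameter that runs from 16 to 86 mm up; mass about 0.3 kg. Origin: centre of the foot's underside (the pressing face), z up along the stem
- unit1: two-bolt flange bearing unit of dark cast iron (three or four units are present; None if absent), lying flat on the bench: flange 124 mm long (its x) by 44 mm wide (its y), 12 mm thick, and a round boss of 56 mm diameter in the middle, 36 mm high from the underside; loose, mass about 0.5 kg. Origin: centre of its underside, z up along the boss
- cover1: snap-fit end cover of unit1, a plain aluminium disc of 48 mm diameter and 6 mm thick, captive on the boss and sliding only along the unit's z. Origin: centre of the disc's underside. At the start it stands 8 mm proud (origin 44 mm above the unit's origin); pressed down it resists with up to about 15 N, snaps over after about 4.5 mm and stays home, seated on the boss rim (origin 36 mm above the unit's origin); let go before the snap it springs back up
- unit2: two-bolt flange bearing unit of dark cast iron (three or four units are present; None if absent), lying flat on the bench: flange 124 mm long (its x) by 44 mm wide (its y), 12 mm thick, and a round boss of 56 mm diameter in the middle, 36 mm high from the underside; loose, mass about 0.5 kg. Origin: centre of its underside, z up along the boss
- cover2: snap-fit end cover of unit2, a plain aluminium disc of 48 mm diameter and 6 mm thick, captive on the boss and sliding only along the unit's z. Origin: centre of the disc's underside. At the start it stands 8 mm proud (origin 44 mm above the unit's origin); pressed down it resists with up to about 15 N, snaps over after about 4.5 mm and stays home, seated on the boss rim (origin 36 mm above the unit's origin); let go before the snap it springs back up
- unit3: two-bolt flange bearing unit of dark cast iron (three or four units are present; None if absent), lying flat on the bench: flange 124 mm long (its x) by 44 mm wide (its y), 12 mm thick, and a round boss of 56 mm diameter in the middle, 36 mm high from the underside; loose, mass about 0.5 kg. Origin: centre of its underside, z up along the boss
- cover3: snap-fit end cover of unit3, a plain aluminium disc of 48 mm diameter and 6 mm thick, captive on the boss and sliding only along the unit's z. Origin: centre of the disc's underside. At the start it stands 8 mm proud (origin 44 mm above the unit's origin); pressed down it resists with up to about 15 N, snaps over after about 4.5 mm and stays home, seated on the boss rim (origin 36 mm above the unit's origin); let go before the snap it springs back up
- unit4: two-bolt flange bearing unit of dark cast iron (three or four units are present; None if absent), lying flat on the bench: flange 124 mm long (its x) by 44 mm wide (its y), 12 mm thick, and a round boss of 56 mm diameter in the middle, 36 mm high from the underside; loose, mass about 0.5 kg. Origin: centre of its underside, z up along the boss
- cover4: snap-fit end cover of unit4, a plain aluminium disc of 48 mm diameter and 6 mm thick, captive on the boss and sliding only along the unit's z. Origin: centre of the disc's underside. At the start it stands 8 mm proud (origin 44 mm above the unit's origin); pressed down it resists with up to about 15 N, snaps over after about 4.5 mm and stays home, seated on the boss rim (origin 36 mm above the unit's origin); let go before the snap it springs back up

How it is judged:
By the outcome, as a careful person would: the job done as asked, in the order asked, and still so for the second after the job is handed in, with the robot touching nothing.
Of unit1, unit2, unit3, unit4 only 3 to 4 are there at a start; the rules pass over those that are not, and their reading is None.
At some moment in a run one of unit1, unit2, unit3, unit4 may be knocked a few centimetres aside while the robot is not near it.
Once in a run the grip may slacken for a moment while it holds something.
It also fails if it takes over 200 s, if anything falls off the work surface, if the arm or the gripper's body presses on something with over 40 N, if the wrist force passes 120 N, or if a joint passes its speed limit or range.

ROBOT

A 6-joint arm with a two-finger parallel gripper is mounted at the origin on the work surface. World frame = base frame: x ahead of the robot, y to its left, z up, the work surface at z = 0. Lengths are in mm, angles in rad, forces in N, time in s.
With the tool pointing down it reaches from about 350 to 875 mm from the base axis. Payload 15.5 kg.
Tool frame: the origin (TCP) lies at the very end of the fingers, on their centre line; the grasp point (between the pads) lies 19 mm behind it; z points along the fingers, y is the line along which they close (so a half turn about z gives the same grasp; the last joint's range is limited). The gripper opens to 85 mm and grips with 20 to 120 N. Pads are 22 mm wide; open, the fingers measure 114 mm over their backs; the gripper's body (76 mm by 85 mm) begins 54 mm behind the grasp point. The pads swing forward as they close: fully open they stand 13 mm farther back than shut.
Start: joints at [1.117, 0.494, 1.345, -0, 1.302, -0.096], TCP at [218.879, 585.421, 231.277] pointing down, gripper open.
Joint ranges: [-2.91, 2.91], [-0.82, 2.16], [0.22, 2.67], [-1.22, 4.37], [0.12, 2.79], [-3.08, 3.08]. Speed limits (rad/s): [1.89, 1.89, 2.57, 3.01, 3.01, 3.01].

INTERFACE

Orientations are given as a 3x3 rotation matrix whose columns are the frame's x, y, z axes.
In Python, from workcell import readout, cams, manip gives the robot as it stands.
- The arm moves only by the tool carry_out, never from a script. Its argument "increments" is one flat list of numbers, 4 for each row, row after row: the shift along the tool's x, y, z in cm, then the turn about the tool's z in degrees. In form: [x, y, z, twist, x, y, z, twist, ...]. A call has 1 to 12 rows; each row is the pose to reach, as a shift and turn from the pose commanded when the call began, along the tool's axes at that moment; what a row does not reach only later rows make up. A row lasts 1/12 s, in which the tool goes at most 41.7 mm and 7.16 degrees, less where a joint would pass 70% of its speed; a pose out of reach is approached as far as the arm can. A call with a gripper value outside its range is refused whole. "grip" is the closure, from 0 (fully open) to 1 (shut), set as the call begins (left out, the last holds). The fingers move at their own pace and stop on an object; "grip_force" is the grip in N (left out, the last holds). Time passes only in rows, so rows that repeat a pose let the fingers close. It gives the time, the measured TCP pose, the force, the opening and the grip force at its end, in the units of the state.
- readout.read_state(): the state, without advancing time (a new reading comes with each control period).
- cams.camera(name): name is "scene" or "top" or "wrist"; returns (picture, depth): 400x640x3 uint8, red, green, blue; 400x640 float32, mm along the optical axis (not along the pixel's ray), 0 where there is no reading.
- cams.camera_info(name): a dict with "K" (3x3 intrinsics, pixels), "rvec" (rotation vector, rad) and "tvec" (3), from world to camera coordinates, as OpenCV has them. Camera axes: x right, y down, z forward; pixel columns grow to the right and rows downward; lengths in mm; the calibration is good to about 2 mm. A picture is of the moment at which its call begins: read the wrist's pose just before it. camera_info takes no time and is no camera call; for the wrist camera it gives the pose at the moment of the call.
- manip.close_job(): hands the job in; it is judged then, once.
The state is a dict: "time": time; "qpos": joint angles; "dq": joint speeds; "joint_torque": joint torques, N m; "tcp_pos": TCP position; "tool_rot": TCP orientation; "wrist_force": force on the tool from outside, world axes, zero at the start; "torque": the same for the moment, N m; "grip_width": finger opening in mm; "gripper_force": force on a finger pad.
Only numpy, scipy, OpenCV 4.12 (cv2) and the standard library are available. Lean on these libraries where they do the work, as an engineer would, in place of code of your own. Each camera call takes 0.05 s, during which the arm holds its last target. There are 200 camera calls.

## Working session

There is one attempt and no reset: what is moved stays moved. The work goes in short steps, Python scripts to look and compute and a tool call to move; the robot and the scene stay as the last step left them, time stands still between calls to the robot, and variables do not carry over. Pictures are saved under pics/ and viewed, at most 14 in all, crops included, and the job is handed in when it is done.

Besides the shell and the picture viewer there is one more tool, called after ">>>" as name(argument=value, ...) on one line, values as JSON. carry_out: Moves the arm, as the interface text tells. Its arguments: {"type":"object","properties":{"increments":{"type":"array","items":{"type":"number"}},"grip":{"type":"number"},"grip_force":{"type":"number"}},"required":["increments"]}

```bash
ls; mkdir -p pics; cat > h.py <<'E'
import numpy as np, cv2
from workcell import readout, cams, manip
def grab(n):
    i=cams.camera_info(n); im,d=cams.camera(n)
    R=cv2.Rodrigues(np.array(i["rvec"],float))[0]; return im,d,np.array(i["K"],float),R,np.array(i["tvec"],float).ravel()
def cloud(d,K,R,t):
    v,u=np.mgrid[:d.shape[0],:d.shape[1]]
    P=np.stack([(u-K[0,2])/K[0,0]*d,(v-K[1,2])/K[1,1]*d,d],-1)
    W=(P-t)@R; W[d<=0]=np.nan; return W
def ray(u,v,z,K,R,t):
    r=R.T@np.array([(u-K[0,2])/K[0,0],(v-K[1,2])/K[1,1],1]); c=-R.T@t
    return c+r*(z-c[2])/r[2]
E
python3 - <<'E'
from h import *
s=readout.read_state(); print({k:np.round(v,3).tolist() for k,v in s.items()})
a=[]
for n in("top","scene"):
    im,d,K,R,t=grab(n); np.savez(f"{n}.npz",im=im,d=d,K=K,R=R,t=t); cv2.imwrite(f"pics/{n}0.png",im[...,::-1]); print(n,K.round(1).tolist(),(-R.T@t).round(0),R.round(2).tolist())
E
```

```text
pics
{'time': 0.0, 'qpos': [1.117, 0.494, 1.346, -0.0, 1.302, -0.096], 'dq': [0.0, 0.002, 0.0, 0.002, -0.0, -0.001], 'joint_torque': [-0.004, -88.217, -38.385, -0.0, 0.01, -0.0], 'tcp_pos': [218.732, 585.088, 230.677], 'tool_rot': [[-0.937, 0.35, -0.001], [0.35, 0.937, -0.001], [0.0, -0.001, -1.0]], 'wrist_force': [-0.824, 0.062, -0.488], 'torque': [-0.021, 0.001, -0.003], 'gripper_force': 0.0, 'grip_width': 85.387}
top [[401.0, 0.0, 321.9], [0.0, 401.0, 203.8], [0.0, 0.0, 1.0]] [ 323.  -10. 1229.] [[-0.01, -1.0, -0.01], [-0.98, 0.02, -0.19], [0.19, 0.01, -0.98]]
scene [[375.8, 0.0, 324.2], [0.0, 375.8, 201.7], [0.0, 0.0, 1.0]] [1119.  434.  648.] [[-0.61, 0.79, 0.02], [0.47, 0.39, -0.79], [-0.63, -0.48, -0.61]]
```

View pics/top0.png

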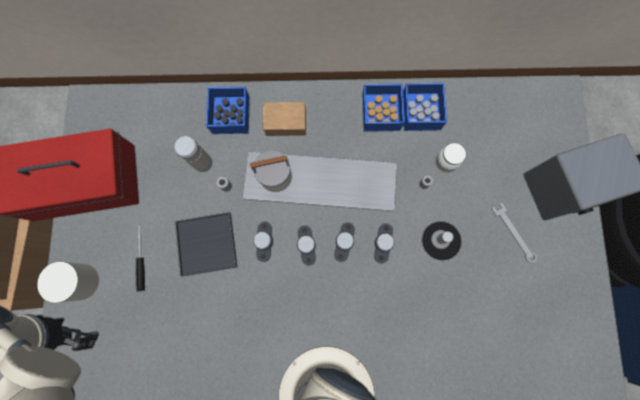

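View pics/scene0.png

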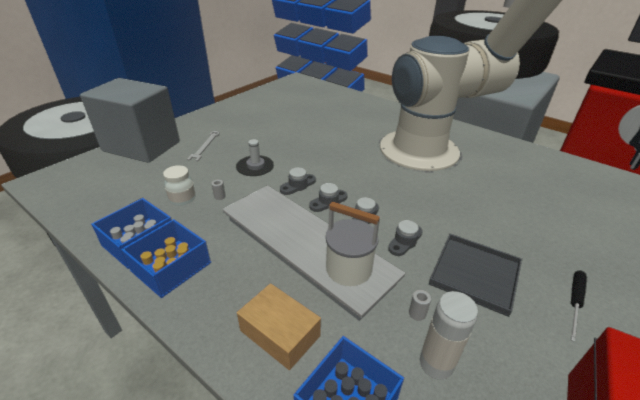

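The top view shows the stand at about (320,181) with the pot on it at (271,170) and the handle at (268,161). The tray is at (207,244). There are four units, at (262,241), (306,244), (345,241) and (385,242), and the seater is on its mat at (441,240). The scene view agrees with this.

```bash
cat >> h.py <<'E'
def rect(P):
    (c,(w,h),a)=cv2.minAreaRect(P[:,:2].astype(np.float32))
    if w<h: a+=90; w,h=h,w
    return np.round(c,1),round(w,1),round(h,1),round((a+90)%180-90,1)
def blob(W,u,v,r,z0,z1):
    h,w=W.shape[:2]; vv,uu=np.mgrid[:h,:w]
    m=(abs(uu-u)<r)&(abs(vv-v)<r)&(W[...,2]>z0)&(W[...,2]<z1)
    n,l,st,c=cv2.connectedComponentsWithStats(m.astype(np.uint8))
    if n<2: return np.zeros((0,3))
    k=1+np.argmax(st[1:,4]); return W[l==k]
E
python3 - <<'E'
from h import *
f=np.load("top.npz"); im,d,K,R,t=[f[k] for k in("im","d","K","R","t")]
W=cloud(d,K,R,t)
def show(n,P): print(n,len(P),rect(P) if len(P)>4 else '', np.round(np.median(P[:,2]),1) if len(P) else '')
print("bench z",np.median(W[300:340,150:250,2]))
show("stand",blob(W,320,181,85,30,46))
show("handle",blob(W,268,162,30,140,175)); show("lid",blob(W,271,170,30,85,110))
show("tray",blob(W,207,244,38,12,30)); 
for u,v in((262,241),(306,244),(345,241),(385,242)):
    show("cover",blob(W,u,v,18,42,60)); show("flange",blob(W,u,v,24,7,60))
    hsv=im[v-28:v+28,u-22:u+22].astype(int); m=hsv.max(2)<75
    vv,uu=np.nonzero(m); P=np.array([ray(a+u-22,b+v-28,6,K,R,t) for a,b in zip(uu,vv)]); print(len(P), rect(P) if len(P)>4 else '')
show("mat",blob(W,441,240,24,4,100)); show("stem",blob(W,446,237,24,70,110))
m=im.max(2)[215:265,415:470]<60; vv,uu=np.nonzero(m); P=np.array([ray(a+415,b+215,6,K,R,t) for a,b in zip(uu,vv)]); show("matdark",P)
m=(im[...,0].astype(int)-im[...,2]>50)[145:180,240:295]; vv,uu=np.nonzero(m); P=np.array([ray(a+240,b+145,202,K,R,t) for a,b in zip(uu,vv)]); show("handle rgb",P)
E
```

```text
bench z nan
stand 5952 (array([624.7,  12.1]), 459.8, 151.2, 84.4) 39.5
handle 13 (array([627.2, 190.2]), 10.0, 3.4, -19.0) 158.6
lid 66 (array([604.4, 133.6]), 84.8, 24.5, -70.5) 97.7
tray 383 (array([439.7, 362. ]), 170.9, 170.4, -81.4) 18.8
cover 201 (array([444.5, 184.2]), 45.0, 44.9, -89.7) 49.8
flange 582 (array([444.7, 185.1]), 121.7, 54.7, -5.0) 16.1
72 (array([444.6, 175.1]), 104.0, 32.4, -1.1)
cover 205 (array([431.1,  54.4]), 44.6, 44.4, -0.8) 49.8
flange 569 (array([431.8,  54.2]), 119.4, 53.2, 2.2) 16.5
46 (array([431.5,  49.2]), 105.1, 25.3, 7.2)
cover 206 (array([440.4, -59.8]), 45.8, 44.1, 44.3) 49.7
flange 571 (array([439.4, -59.7]), 120.8, 54.3, -7.9) 16.2
51 (array([440.3, -57.3]), 104.7, 28.5, -11.7)
cover 208 (array([ 433.7, -177.9]), 44.8, 44.8, -3.4) 49.7
flange 590 (array([ 434.4, -178. ]), 119.8, 54.2, -4.0) 17.0
67 (array([ 435.3, -171.3]), 106.0, 32.3, -11.9)
mat 1003 (array([ 441.7, -354.7]), 120.3, 117.8, -4.7) 7.8
stem 106 (array([ 441.8, -347.4]), 28.3, 28.1, 46.2) 90.7
matdark 738 (array([ 438.4, -356.9]), 112.7, 110.3, 42.8) 6.0
handle rgb 128 (array([638.2, 145. ]), 93.4, 10.0, -78.0) 202.0
```

```bash
cat >> h.py <<'E'
def go(x,y,z,yaw=None):
    "shift/twist in tool axes (cm,deg) to bring TCP to x,y,z with tool y at world angle yaw (mod 180)"
    s=readout.read_state(); T=np.array(s["tool_rot"]); p=np.array(s["tcp_pos"])
    d=T.T@(np.array([x,y,z])-p)/10; cur=np.degrees(np.arctan2(T[1,1],T[0,1]))
    tw=0 if yaw is None else -((yaw-cur+90)%180-90)
    print("at",p.round(1),"yaw",round(cur,1),"q6",round(s["qpos"][5],2),"t",round(s["time"],1),"-> inc",d.round(2),"tw",round(tw,1)); return d,tw
E
python3 - <<'E'
from h import *
for n in("top","scene"):
    f=np.load(n+".npz"); im,d,K,R,t=[f[k] for k in("im","d","K","R","t")]
    W=cloud(d,K,R,t); u,v=(270,168) if n=="top" else (352,235)
    P=blob(W,u,v,50,128,145); print(n,"lid",len(P),rect(P),cv2.minEnclosingCircle(P[:,:2].astype(np.float32)))
    P=blob(W,u,v,50,183,212); print("bar",len(P),rect(P),np.median(P[:,2]))
go(638,145,300,12)
E
```

```text
top lid 663 (array([619.7, 142.2]), 104.7, 63.5, -78.8) ((638.7474975585938, 145.9334716796875), 52.431270599365234)
bar 224 (array([640. , 146.4]), 99.5, 15.3, -78.5) 200.57516493822789
scene lid 1557 (array([639.8, 148.2]), 106.1, 102.8, 6.6) ((640.4025268554688, 146.72877502441406), 53.60279083251953)
bar 484 (array([641.4, 147. ]), 100.2, 15.5, -78.2) 200.2824346461186
at [218.7 585.2 230.8] yaw 69.5 q6 -0.1 t 0.1 -> inc [-54.69 -26.55  -6.9 ] tw 57.5
```

>>> carry_out(increments=[-9,-5,-7,6,-14,-7,-7,12,-18,-9,-7,18,-22,-11,-7,24,-26,-13,-7,30,-30,-15,-7,36,-34,-17,-7,42,-38,-18,-7,48,-41,-20,-7,54,-44,-21,-7,58,-47,-22.5,-7,58,-49,-23.5,-7,58], grip=0, grip_force=80)

```text
time: 1.1
tcp_pos: [557.6, 231.7, 300.5]
tool_rot: [[-0.199, 0.98, -0.0], [0.98, 0.199, -0.0], [0.0, -0.0, -1.0]]
wrist_force: [0.6, -0.3, -0.5]
grip_width: 85.6
gripper_force: 0.0
```

```bash
python3 - <<'E'
from h import *
go(640,146.5,176,11.6)
E
```

```text
at [557.6 231.7 300.5] yaw 11.5 q6 0.09 t 1.1 -> inc [-9.99  6.39 12.45] tw -0.1
```

>>> carry_out(increments=[-4,2.5,0,0,-8,5,0,0,-10,6.4,0,0,-10,6.4,2.5,0,-10,6.4,5,0,-10,6.4,7.5,0,-10,6.4,9.5,0,-10,6.4,11,0,-10,6.4,12,0,-10,6.4,12.4,0,-10,6.4,12.4,0,-10,6.4,12.4,0])

```text
time: 2.1
tcp_pos: [639.5, 148.4, 177.3]
tool_rot: [[-0.199, 0.98, 0.001], [0.98, 0.199, 0.0], [-0.0, 0.001, -1.0]]
wrist_force: [1.2, -0.2, 0.7]
grip_width: 85.2
gripper_force: 0.0
```

>>> carry_out(increments=[0,0,0,0,0,0,0,0,0,0,0,0,0,0,0,0,0,0,0,0,0,0,0,0,0,0,0,0,0,0,0,0], grip=1)

```text
time: 2.77
tcp_pos: [639.3, 148.4, 177.0]
tool_rot: [[-0.199, 0.98, 0.0], [0.98, 0.199, 0.0], [0.0, 0.0, -1.0]]
wrist_force: [-1.4, 0.2, 5.7]
grip_width: 12.6
gripper_force: 79.0
```

>>> carry_out(increments=[0,0,-0.5,0,0,0,-1.5,0,0,0,-3,0,0,0,-4.5,0,0,0,-6,0,0,0,-7,0,0,0,-7.5,0,0,0,-7.5,0])

```text
time: 3.43
tcp_pos: [639.5, 148.4, 252.8]
tool_rot: [[-0.199, 0.98, 0.002], [0.98, 0.199, 0.0], [-0.0, 0.002, -1.0]]
wrist_force: [-0.1, -0.1, -5.6]
grip_width: 12.6
gripper_force: 78.5
```

>>> carry_out(increments=[1,-0.6,0,0,3,-1.9,0,0,5.5,-3.4,0,0,8,-5,0,0,10.5,-6.5,0,0,13,-8,0,0,15.5,-9.5,0,0,18,-11,0,0,20.5,-12.6,0,0,22.5,-13.8,0,0,24,-14.8,0,0,24.8,-15.3,0,0])

```text
time: 4.43
tcp_pos: [437.4, 362.1, 250.8]
tool_rot: [[-0.201, 0.98, -0.002], [0.98, 0.201, -0.001], [-0.0, -0.002, -1.0]]
wrist_force: [0.1, -0.2, -5.5]
grip_width: 12.2
gripper_force: 78.5
```

```bash
python3 - <<'E'
from h import *
go(439.7,362,142)
for n in("top","scene"):
    im,d,K,R,t=grab(n); cv2.imwrite(f"pics/{n}1.png",im[...,::-1])
    W=cloud(d,K,R,t)
    if n=="scene":
        P=W.reshape(-1,3); q=P[(abs(P[:,0]-440)<70)&(abs(P[:,1]-362)<70)&(P[:,2]>190)&(P[:,2]<212)]; print(len(q),np.median(q,0),rect(q))
E
```

```text
at [437.4 362.1 250.8] yaw 11.6 q6 0.38 t 4.4 -> inc [-0.05  0.25 10.88] tw 0
1682 [454.51644881 363.47985354 210.31373609] (array([439.1, 359.5]), 106.9, 102.2, 28.2)
```

View pics/scene1.png

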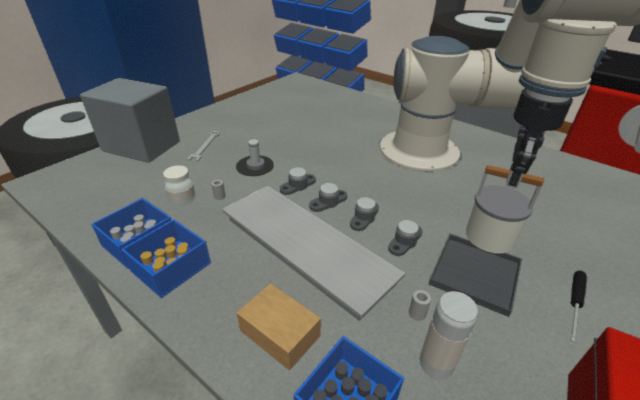

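The pot hangs upright at (497,220), above the tray at (477,272), and the stand is clear. I'll lower it.

>>> carry_out(increments=[0,0.2,1.5,0,0,0.2,4,0,0,0.2,6.5,0,0,0.2,8.5,0,0,0.2,9.8,0,0,0.2,10.4,0,0,0.2,10.7,0,0,0.2,10.8,0,0,0.2,10.9,0,0,0.2,10.9,0])

```text
time: 5.37
tcp_pos: [442.3, 361.4, 143.3]
tool_rot: [[-0.199, 0.98, 0.001], [0.98, 0.199, 0.001], [0.0, 0.001, -1.0]]
wrist_force: [0.3, 0.7, -5.8]
grip_width: 12.9
gripper_force: 78.5
```

>>> carry_out(increments=[0,0,0.1,0,0,0,0.2,0,0,0,0.2,0,0,0,0.2,0])

```text
time: 5.7
tcp_pos: [442.1, 361.5, 141.1]
tool_rot: [[-0.199, 0.98, 0.001], [0.98, 0.199, 0.001], [0.0, 0.001, -1.0]]
wrist_force: [1.4, 1.0, -1.9]
grip_width: 12.4
gripper_force: 79.0
```

>>> carry_out(increments=[0,0,0.05,0,0,0,0.05,0,0,0,0.05,0,0,0,0.05,0,0,0,0.05,0,0,0,0.05,0,0,0,-1,0,0,0,-3,0,0,0,-6,0,0,0,-9,0,0,0,-11,0,0,0,-12,0], grip=0)

```text
time: 6.7
tcp_pos: [442.5, 361.8, 264.4]
tool_rot: [[-0.199, 0.98, 0.004], [0.98, 0.199, 0.002], [0.002, 0.004, -1.0]]
wrist_force: [0.8, -0.3, -0.5]
grip_width: 85.6
gripper_force: 0.0
```

```bash
cat >> h.py <<'E'
def units(S=None):
    "covers (z band high) found in top view; flange yaw by PCA of low points"
    im,d,K,R,t=grab("top"); W=cloud(d,K,R,t); out=[]
    z=W[...,2]
    for base in(0,40):
        m=((z>base+39)&(z<base+56)&(W[...,0]>350)&(W[...,0]<760)&(abs(W[...,1])<300)).astype(np.uint8)
        n,l,st,c=cv2.connectedComponentsWithStats(m)
        for k in range(1,n):
            if not 110<st[k,4]<330: continue
            P=W[l==k]; (x,y),r=cv2.minEnclosingCircle(P[:,:2].astype(np.float32)); q=np.hypot(W[...,0]-x,W[...,1]-y)
            F=W[(q>29)&(q<64)&(z>base+7)&(z<base+22)]; a=np.nan
            if len(F)>20:
                D=F[:,:2]-[x,y]; th=np.arctan2(D[:,1],D[:,0]); a=np.degrees(np.angle(np.exp(2j*th).mean()))/2
            top=P[P[:,2]>base+39]; print("unit base",base,"c",round(x,1),round(y,1),"r",round(r,1),"n",len(P),"nf",len(F),"yaw",round(a,1),"ztop",round(float(np.median(top[:,2])),1))
    return im,W
E
python3 - <<'E'
from h import *
im,W=units(); cv2.imwrite("pics/top2.png",im[...,::-1])
P=blob(W,207,225,50,150,176); print("bar",len(P),rect(P),np.median(P[:,2])) 
go(444.5,184.5,200,90-5)
E
```

```text
unit base 0 c 444.8 183.4 r 25.1 n 207 nf 280 yaw -2.4 ztop 49.8
unit base 0 c 440.3 -59.8 r 26.7 n 211 nf 278 yaw -15.5 ztop 49.9
unit base 0 c 434.0 -177.7 r 26.7 n 213 nf 288 yaw -11.5 ztop 49.9
unit base 0 c 432.1 55.5 r 25.4 n 208 nf 290 yaw 7.8 ztop 49.5
bar 215 (array([443.6, 358.7]), 98.5, 15.2, -78.4) 165.1545468063597
at [442.8 362.  264.7] yaw 11.5 q6 0.38 t 6.8 -> inc [-17.44  -3.4    6.42] tw -73.5
```

>>> carry_out(increments=[-2,-0.4,0,-7,-4,-0.8,0,-14,-6,-1.2,0,-21,-8,-1.6,0,-28,-10,-2,0,-35,-12,-2.4,1,-42,-14,-2.8,3,-49,-16,-3.2,5,-56,-17.5,-3.4,7,-63,-17.5,-3.4,9,-70,-17.5,-3.4,11,-76,-17.5,-3.4,12,-76])

```text
time: 7.75
tcp_pos: [441.9, 182.2, 138.1]
tool_rot: [[-0.999, 0.037, -0.003], [0.037, 0.999, -0.001], [0.003, -0.001, -1.0]]
wrist_force: [0.2, 0.6, 0.3]
grip_width: 85.3
gripper_force: 0.0
```

```bash
python3 - <<'E'
from h import *
go(444.8,183.4,3,87.6)
E
```

```text
at [441.9 182.2 138.1] yaw 87.9 q6 -1.27 t 7.8 -> inc [-0.34  0.15 13.51] tw 0.3
```

>>> carry_out(increments=[-0.3,0.1,0,0,-0.3,0.1,2.5,0,-0.3,0.1,5,0,-0.3,0.1,7.5,0,-0.3,0.1,9.5,0,-0.3,0.1,11.5,0,-0.3,0.1,12.5,0,-0.3,0.1,13,0,-0.3,0.1,13.2,0,-0.3,0.1,13.2,0,-0.3,0.1,13.2,0])

```text
time: 8.67
tcp_pos: [446.9, 184.0, 9.5]
tool_rot: [[-0.999, 0.044, 0.001], [0.044, 0.999, 0.0], [-0.001, 0.0, -1.0]]
wrist_force: [0.3, 0.5, 0.2]
grip_width: 85.4
gripper_force: 0.0
```

```bash
python3 - <<'E'
from h import *
go(444.8,183.4,3,87.6)
im,d,K,R,t=grab("wrist"); cv2.imwrite("pics/w1.png",im[...,::-1])
E
```

```text
at [446.9 184.    9.5] yaw 87.5 q6 -1.26 t 8.7 -> inc [ 0.21 -0.07  0.65] tw -0.1
```

View pics/w1.png

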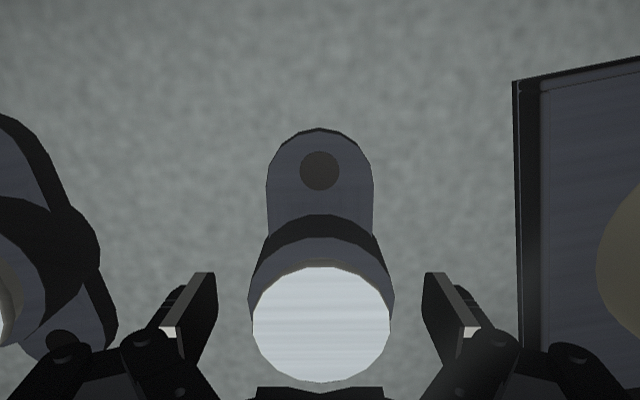

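The wrist view shows the boss and cover at (320,325), centred between the pads at (195,310) and (445,310), with the flange straight. Now I'll go down the last few millimetres and close.

>>> carry_out(increments=[0.2,0,0.3,0,0.2,0,0.6,0,0.2,0,0.6,0])

```text
time: 8.97
tcp_pos: [444.1, 183.9, 2.5]
tool_rot: [[-0.999, 0.044, -0.0], [0.044, 0.999, -0.0], [0.0, -0.0, -1.0]]
wrist_force: [-0.8, -1.1, -0.7]
grip_width: 85.7
gripper_force: 0.0
```

>>> carry_out(increments=[0,0,0,0,0,0,0,0,0,0,0,0,0,0,0,0,0,0,0,0,0,0,0,0], grip=1, grip_force=80)

```text
time: 9.47
tcp_pos: [444.5, 184.0, 3.2]
tool_rot: [[-0.999, 0.044, 0.0], [0.044, 0.999, 0.0], [-0.0, 0.0, -1.0]]
wrist_force: [-1.5, 0.1, 12.2]
grip_width: 54.6
gripper_force: 82.0
```

>>> carry_out(increments=[0,0,-0.5,0,0,0,-1.5,0,0,0,-3,0,0,0,-5,0,0,0,-7,0,0,0,-9,0,0,0,-10.5,0,0,0,-11,0,0,0,-11,0])

```text
time: 10.22
tcp_pos: [444.8, 184.1, 114.0]
tool_rot: [[-0.999, 0.044, 0.002], [0.044, 0.999, 0.001], [-0.002, 0.001, -1.0]]
wrist_force: [0.8, -0.4, -6.3]
grip_width: 54.0
gripper_force: 85.7
```

```bash
python3 - <<'E'
from h import *
go(642.3,191.2,115,84.4)
im,d,K,R,t=grab("wrist"); cv2.imwrite("pics/w2.png",im[...,::-1])
E
```

```text
at [444.8 184.1 114. ] yaw 87.5 q6 -1.26 t 10.2 -> inc [-19.7    1.58  -0.06] tw 3.1
```

View pics/w2.png

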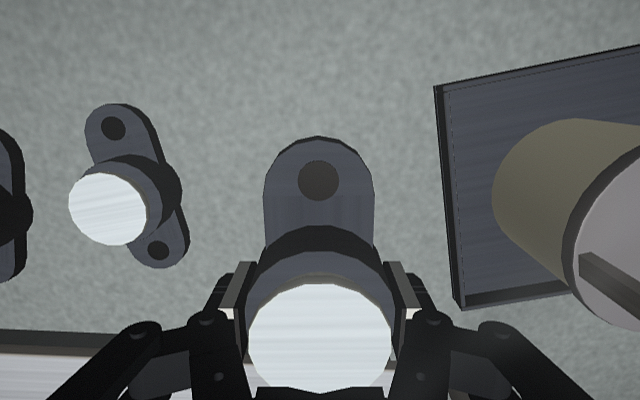

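Unit 1 is held level, with its cover at (320,335) between the pads, and the pot stands in the tray at the right. I'll carry it to the stand.

>>> carry_out(increments=[-1,0.1,0,0.5,-3,0.2,0,1,-5.5,0.4,0,2,-8.5,0.7,0,3,-11.5,0.9,0,3,-14,1.1,0,3,-16.5,1.3,0,3,-18.5,1.5,0,3,-19.4,1.6,0,3,-19.7,1.6,0,3,-19.7,1.6,0,3,-19.7,1.6,0,3])

```text
time: 11.27
tcp_pos: [640.6, 191.2, 111.8]
tool_rot: [[-0.995, 0.096, -0.002], [0.096, 0.995, -0.0], [0.002, -0.001, -1.0]]
wrist_force: [0.0, 0.2, -5.4]
grip_width: 54.0
gripper_force: 86.1
```

>>> carry_out(increments=[0,0,1,0,0,0,2.5,0,0,0,4,0,0,0,5.2,0,0,0,6,0,0,0,6.5,0,0,0,6.7,0,0,0,6.8,0,0,0,6.8,0])

```text
time: 12.02
tcp_pos: [642.1, 191.4, 45.0]
tool_rot: [[-0.995, 0.096, 0.001], [0.096, 0.995, 0.0], [-0.001, 0.0, -1.0]]
wrist_force: [0.1, 0.2, -6.1]
grip_width: 54.5
gripper_force: 86.4
```

```bash
python3 - <<'E'
from h import *
go(642.3,191.2,43.3,84.4)
print(readout.read_state()["wrist_force"])
E
```

```text
at [642.1 191.4  45. ] yaw 84.5 q6 -1.27 t 12.0 -> inc [-0.02 -0.02  0.17] tw 0.1
[ 0.07806455  0.15069521 -6.09974203]
```

>>> carry_out(increments=[0,0,0.1,0,0,0,0.2,0,0,0,0.2,0,0,0,0.2,0])

```text
time: 12.35
tcp_pos: [642.3, 191.4, 43.3]
tool_rot: [[-0.995, 0.096, 0.001], [0.096, 0.995, 0.0], [-0.001, 0.0, -1.0]]
wrist_force: [-0.8, 0.4, 0.2]
grip_width: 53.9
gripper_force: 87.4
```

>>> carry_out(increments=[0,0,0,0,0,0,0,0,0,0,0,0,0,0,0,0,0,0,0,0,0,0,0,0,0,0,-1.5,0,0,0,-3.5,0,0,0,-6,0,0,0,-8,0,0,0,-9,0], grip=0)

```text
time: 13.27
tcp_pos: [642.9, 191.6, 135.3]
tool_rot: [[-0.995, 0.096, 0.003], [0.096, 0.995, 0.001], [-0.003, 0.001, -1.0]]
wrist_force: [0.5, 0.1, -0.5]
grip_width: 85.3
gripper_force: 0.0
```

>>> carry_out(increments=[4,0,0,0,8,0,0,0,12,0,0,0,16,0,0,0,18,0,0,0,18,0,0,0])

```text
time: 13.77
tcp_pos: [457.5, 208.5, 132.2]
tool_rot: [[-0.996, 0.094, -0.004], [0.094, 0.996, -0.001], [0.004, -0.001, -1.0]]
wrist_force: [1.9, 0.3, -1.0]
grip_width: 85.6
gripper_force: 0.0
```

```bash
python3 - <<'E'
from h import *
im,W=units()
go(432.1,55.5,3,97.8)
E
```

```text
unit base 0 c 438.9 -59.4 r 26.6 n 209 nf 280 yaw -15.7 ztop 49.7
unit base 0 c 434.1 -180.7 r 25.5 n 210 nf 294 yaw -12.5 ztop 49.6
unit base 0 c 431.2 55.0 r 26.4 n 208 nf 285 yaw 8.4 ztop 49.4
unit base 40 c 643.2 191.0 r 24.4 n 203 nf 259 yaw -5.7 ztop 89.4
at [460.5 208.7 132.5] yaw 84.6 q6 -1.17 t 13.8 -> inc [  1.36 -15.51  12.96] tw -13.2
```

>>> carry_out(increments=[0.3,-3.5,0,-4,0.7,-7,0,-8,1,-10.5,0,-12,1.3,-13.5,0,-13.5,1.4,-15,0,-13.5,1.4,-15.5,0,-13.5,1.4,-15.5,3,-13.5,1.4,-15.5,6,-13.5,1.4,-15.5,9,-13.5,1.4,-15.5,11,-13.5,1.4,-15.5,12,-13.5,1.4,-15.5,12,-13.5])

```text
time: 14.82
tcp_pos: [433.9, 56.0, 10.5]
tool_rot: [[-0.99, -0.139, -0.003], [-0.139, 0.99, 0.0], [0.003, 0.0, -1.0]]
wrist_force: [-0.7, -0.2, 0.3]
grip_width: 85.2
gripper_force: 0.0
```

```bash
python3 - <<'E'
from h import *
go(431.7,55.3,3,98.2)
E
```

```text
at [433.9  56.   10.5] yaw 98.0 q6 -1.72 t 14.8 -> inc [ 0.22 -0.04  0.75] tw -0.2
```

>>> carry_out(increments=[0.2,0,0.3,0,0.2,0,0.7,0,0.2,0,0.7,0])

```text
time: 15.07
tcp_pos: [432.3, 55.5, 5.8]
tool_rot: [[-0.99, -0.139, 0.001], [-0.139, 0.99, -0.0], [-0.001, -0.0, -1.0]]
wrist_force: [-0.3, -0.3, 0.5]
grip_width: 85.6
gripper_force: 0.0
```

>>> carry_out(increments=[0,0,0,0,0,0,0,0,0,0,0,0,0,0,0,0,0,0,0,0,0,0,0,0], grip=1)

```text
time: 15.57
tcp_pos: [432.4, 55.4, 6.6]
tool_rot: [[-0.99, -0.139, 0.002], [-0.139, 0.99, -0.0], [-0.002, -0.0, -1.0]]
wrist_force: [-2.0, 1.1, 19.4]
grip_width: 53.9
gripper_force: 80.3
```

>>> carry_out(increments=[0,0,-0.5,0,0,0,-1.5,0,0,0,-3,0,0,0,-5,0,0,0,-7,0,0,0,-9,0,0,0,-10.5,0,0,0,-11,0,0,0,-11,0])

```text
time: 16.32
tcp_pos: [432.4, 55.4, 116.6]
tool_rot: [[-0.99, -0.139, 0.002], [-0.139, 0.99, -0.0], [-0.002, -0.0, -1.0]]
wrist_force: [1.0, 0.4, -7.0]
grip_width: 53.6
gripper_force: 86.3
```

```bash
python3 - <<'E'
from h import *
go(630.6,71.8,114,84.4)
E
```

```text
at [432.4  55.4 116.6] yaw 98.0 q6 -1.72 t 16.3 -> inc [-19.86  -1.13   0.3 ] tw 13.6
```

>>> carry_out(increments=[-1,0,0,1,-3,-0.2,0,3,-5.5,-0.3,0,5,-8.5,-0.5,0,7,-11.5,-0.7,0,9,-14,-0.8,0,11,-16.5,-0.9,0,12.5,-18.5,-1,0,13.5,-19.5,-1.1,0,13.5,-19.8,-1.1,0,13.5,-19.8,-1.1,0,13.5,-19.8,-1.1,0,13.5])

```text
time: 17.32
tcp_pos: [628.5, 72.0, 114.4]
tool_rot: [[-0.995, 0.096, -0.002], [0.096, 0.995, -0.0], [0.002, -0.0, -1.0]]
wrist_force: [0.0, -0.2, -7.1]
grip_width: 53.8
gripper_force: 86.2
```

>>> carry_out(increments=[0,0,1,0,0,0,2.5,0,0,0,4,0,0,0,5.2,0,0,0,6,0,0,0,6.4,0,0,0,6.6,0,0,0,6.7,0,0,0,6.7,0])

```text
time: 18.07
tcp_pos: [629.8, 72.0, 49.0]
tool_rot: [[-0.995, 0.096, 0.001], [0.096, 0.995, -0.0], [-0.001, 0.0, -1.0]]
wrist_force: [-1.0, 0.6, -6.5]
grip_width: 54.0
gripper_force: 86.2
```

```bash
python3 - <<'E'
from h import *
go(630.6,71.8,46.6,84.4)
E
```

```text
at [629.8  72.   49. ] yaw 84.5 q6 -1.46 t 18.1 -> inc [-0.08 -0.02  0.24] tw 0.1
```

>>> carry_out(increments=[0,0,0.1,0,0,0,0.2,0,0,0,0.25,0,0,0,0.25,0])

```text
time: 18.4
tcp_pos: [629.8, 72.0, 46.7]
tool_rot: [[-0.995, 0.096, 0.001], [0.096, 0.995, 0.0], [-0.001, 0.0, -1.0]]
wrist_force: [-2.3, -0.1, 2.0]
grip_width: 53.8
gripper_force: 87.5
```

>>> carry_out(increments=[0,0,0,0,0,0,0,0,0,0,0,0,0,0,0,0,0,0,0,0,0,0,0,0,0,0,-1.5,0,0,0,-3.5,0,0,0,-6,0,0,0,-8,0,0,0,-9,0], grip=0)

```text
time: 19.32
tcp_pos: [630.5, 72.0, 138.7]
tool_rot: [[-0.995, 0.096, 0.003], [0.096, 0.995, 0.0], [-0.003, 0.0, -1.0]]
wrist_force: [0.1, 0.0, 1.2]
grip_width: 85.8
gripper_force: 0.0
```

>>> carry_out(increments=[4,0,0,0,8,-1,0,0,12,-4,0,4,15,-7,0,8,18,-9,0,12,18,-11,0,12,18,-11,0,12])

```text
time: 19.9
tcp_pos: [437.3, -22.4, 136.0]
tool_rot: [[-0.953, 0.303, -0.002], [0.303, 0.953, -0.0], [0.001, -0.001, -1.0]]
wrist_force: [1.2, -0.6, 0.4]
grip_width: 85.2
gripper_force: 0.0
```

```bash
python3 - <<'E'
from h import *
im,W=units()
go(439.2,-59.5,4,74.4)
E
```

```text
unit base 0 c 433.8 -178.4 r 25.7 n 213 nf 287 yaw -11.4 ztop 49.5
unit base 40 c 641.9 192.1 r 25.5 n 208 nf 267 yaw -6.0 ztop 89.7
unit base 40 c 628.5 73.0 r 24.3 n 205 nf 184 yaw -12.0 ztop 89.3
at [439.  -21.4 136.1] yaw 72.4 q6 -1.45 t 19.9 -> inc [-1.18 -3.62 13.21] tw -2.0
```

```bash
sed -i 's/def units(S=None):/def units(cam="top",lo=110,hi=330):/; s/grab("top"); W/grab(cam); W/; s/110<st\[k,4\]<330/lo<st[k,4]<hi/' h.py
python3 - <<'E'
from h import *
units("wrist",1500,60000); go(439.2,-59.5,4,74.4)
units("scene",150,900)
E
```

```text
unit base 0 c 439.9 -61.0 r 23.9 n 3507 nf 3438 yaw -14.7 ztop 49.4
unit base 0 c 433.7 -179.8 r 24.7 n 3287 nf 3440 yaw -10.4 ztop 49.3
unit base 0 c 611.9 126.9 r 77.5 n 7663 nf 737 yaw -7.0 ztop 39.9
unit base 0 c 571.7 -63.8 r 101.3 n 9490 nf 512 yaw 85.9 ztop 39.5
at [439.9 -20.7 136.1] yaw 72.4 q6 -1.45 t 20.0 -> inc [-1.1  -3.72 13.21] tw -2.0
unit base 0 c 440.4 -59.8 r 24.4 n 168 nf 227 yaw -17.9 ztop 50.4
unit base 40 c 629.0 72.9 r 24.0 n 293 nf 360 yaw -7.3 ztop 90.3
unit base 40 c 642.9 191.7 r 24.1 n 361 nf 411 yaw -6.5 ztop 90.5
```

>>> carry_out(increments=[-0.6,-2,0,-2.5,-1.2,-3.8,0,-2.5,-1.2,-3.8,0,-2.5,-1.2,-3.8,3,-2.5,-1.2,-3.8,6,-2.5,-1.2,-3.8,9,-2.5,-1.2,-3.8,11,-2.5,-1.2,-3.8,12,-2.5,-1.2,-3.8,12.3,-2.5,-1.2,-3.8,12.3,-2.5])

```text
time: 20.88
tcp_pos: [439.9, -59.3, 12.4]
tool_rot: [[-0.966, 0.258, -0.001], [0.258, 0.966, 0.0], [0.001, 0.0, -1.0]]
wrist_force: [0.6, 0.0, -0.1]
grip_width: 85.4
gripper_force: 0.0
```

```bash
python3 - <<'E'
from h import *
go(440,-60.2,4,75)
E
```

```text
at [439.9 -59.3  12.4] yaw 75.0 q6 -1.58 t 20.9 -> inc [-0.03 -0.08  0.84] tw 0.0
```

>>> carry_out(increments=[0,0,0.4,0,0,0,0.8,0,0,0,0.8,0])

```text
time: 21.13
tcp_pos: [440.2, -60.0, 5.2]
tool_rot: [[-0.966, 0.259, 0.001], [0.259, 0.966, -0.0], [-0.001, -0.0, -1.0]]
wrist_force: [0.3, -0.3, -0.1]
grip_width: 85.5
gripper_force: 0.0
```

>>> carry_out(increments=[0,0,0,0,0,0,0,0,0,0,0,0,0,0,0,0,0,0,0,0,0,0,0,0], grip=1)

```text
time: 21.63
tcp_pos: [440.1, -60.2, 5.9]
tool_rot: [[-0.966, 0.259, 0.001], [0.259, 0.966, -0.0], [-0.001, -0.0, -1.0]]
wrist_force: [-2.5, -0.7, 17.2]
grip_width: 54.0
gripper_force: 80.7
```

>>> carry_out(increments=[0,0,-0.5,0,0,0,-1.5,0,0,0,-3,0,0,0,-5,0,0,0,-7,0,0,0,-9,0,0,0,-10.5,0,0,0,-11,0,0,0,-11,0])

```text
time: 22.38
tcp_pos: [440.2, -60.2, 116.1]
tool_rot: [[-0.966, 0.259, 0.002], [0.259, 0.966, -0.001], [-0.002, -0.0, -1.0]]
wrist_force: [0.3, -0.3, -7.4]
grip_width: 54.1
gripper_force: 86.2
```

```bash
python3 - <<'E'
from h import *
go(618.8,-47.6,114,84.4)
E
```

```text
at [440.2 -60.2 116.1] yaw 75.0 q6 -1.58 t 22.4 -> inc [-16.92   5.84   0.24] tw -9.4
```

>>> carry_out(increments=[-1,0.3,0,-1,-3,1,0,-3,-5.5,1.9,0,-5,-8,2.8,0,-7,-10.5,3.6,0,-9,-13,4.5,0,-9.5,-15,5.2,0,-9.5,-16.3,5.6,0,-9.5,-16.8,5.8,0,-9.5,-17,5.8,0,-9.5,-17,5.8,0,-9.5,-17,5.8,0,-9.5])

```text
time: 23.38
tcp_pos: [617.9, -48.0, 114.4]
tool_rot: [[-0.995, 0.096, -0.002], [0.096, 0.995, 0.0], [0.002, 0.0, -1.0]]
wrist_force: [-0.1, 0.4, -7.0]
grip_width: 53.6
gripper_force: 86.2
```

>>> carry_out(increments=[0,0,1,0,0,0,2.5,0,0,0,4,0,0,0,5.2,0,0,0,6,0,0,0,6.4,0,0,0,6.6,0,0,0,6.7,0,0,0,6.7,0])

```text
time: 24.13
tcp_pos: [619.4, -48.1, 48.5]
tool_rot: [[-0.995, 0.096, 0.001], [0.096, 0.995, -0.0], [-0.001, -0.0, -1.0]]
wrist_force: [0.2, 1.0, -6.9]
grip_width: 53.7
gripper_force: 86.2
```

```bash
python3 - <<'E'
from h import *
go(618.8,-47.6,45.9,84.4)
E
```

```text
at [619.4 -48.1  48.5] yaw 84.5 q6 -1.65 t 24.1 -> inc [0.06 0.05 0.26] tw 0.1
```

>>> carry_out(increments=[0,0,0.1,0,0,0,0.2,0,0,0,0.25,0,0,0,0.25,0])

```text
time: 24.47
tcp_pos: [619.3, -48.1, 46.1]
tool_rot: [[-0.995, 0.096, 0.001], [0.096, 0.995, -0.0], [-0.001, -0.0, -1.0]]
wrist_force: [-1.8, -0.6, -0.5]
grip_width: 53.8
gripper_force: 87.2
```

>>> carry_out(increments=[0,0,0,0,0,0,0,0,0,0,0,0,0,0,0,0,0,0,0,0,0,0,0,0,0,0,-1.5,0,0,0,-3.5,0,0,0,-6,0,0,0,-8,0,0,0,-9,0], grip=0)

```text
time: 25.38
tcp_pos: [620.0, -48.2, 138.2]
tool_rot: [[-0.995, 0.096, 0.003], [0.096, 0.995, -0.001], [-0.003, -0.0, -1.0]]
wrist_force: [0.6, -0.7, 0.5]
grip_width: 85.3
gripper_force: 0.0
```

>>> carry_out(increments=[4,0,0,0,8,-1,0,0,12,-4,0,2,15,-7,0,4,17,-9,0,5,17,-11,0,5,17,-11,0,5,17,-11,0,5])

```text
time: 26.05
tcp_pos: [439.1, -142.0, 135.5]
tool_rot: [[-0.983, 0.184, 0.0], [0.184, 0.983, 0.0], [-0.0, 0.0, -1.0]]
wrist_force: [0.5, -0.2, 0.1]
grip_width: 85.5
gripper_force: 0.0
```

```bash
python3 - <<'E'
from h import *
units("wrist",1500,7000); units("scene",150,900)
go(434,-179,4,78.7)
E
```

```text
unit base 0 c 434.1 -179.7 r 24.0 n 3647 nf 3628 yaw -11.0 ztop 49.4
unit base 0 c 572.7 23.8 r 63.7 n 6178 nf 424 yaw 86.5 ztop 40.1
unit base 40 c 620.5 -46.2 r 24.0 n 239 nf 303 yaw -8.8 ztop 90.4
unit base 40 c 629.3 72.3 r 24.5 n 291 nf 356 yaw -7.1 ztop 90.3
unit base 40 c 643.0 192.0 r 24.0 n 364 nf 409 yaw -6.8 ztop 90.4
at [ 439.5 -140.9  135.4] yaw 79.5 q6 -1.83 t 26.1 -> inc [-0.16 -3.85 13.14] tw 0.8
```

>>> carry_out(increments=[0,-2,0,0.8,-0.2,-3.9,0,0.8,-0.2,-3.9,0,0.8,-0.2,-3.9,3,0.8,-0.2,-3.9,6,0.8,-0.2,-3.9,9,0.8,-0.2,-3.9,11,0.8,-0.2,-3.9,12,0.8,-0.2,-3.9,12.8,0.8,-0.2,-3.9,13.1,0.8,-0.2,-3.9,13.1,0.8])

```text
time: 27.07
tcp_pos: [434.3, -179.4, 4.3]
tool_rot: [[-0.981, 0.195, -0.0], [0.195, 0.981, 0.0], [0.001, 0.0, -1.0]]
wrist_force: [0.7, -0.3, 0.5]
grip_width: 85.3
gripper_force: 0.0
```

>>> carry_out(increments=[0,0,0,0,0,0,0,0,0,0,0,0,0,0,0,0,0,0,0,0,0,0,0,0], grip=1)

```text
time: 27.57
tcp_pos: [434.6, -180.1, 5.8]
tool_rot: [[-0.981, 0.196, 0.002], [0.196, 0.981, -0.001], [-0.002, -0.0, -1.0]]
wrist_force: [-0.2, 3.9, 16.8]
grip_width: 54.0
gripper_force: 81.1
```

>>> carry_out(increments=[0,0,-0.5,0,0,0,-1.5,0,0,0,-3,0,0,0,-5,0,0,0,-7,0,0,0,-9,0,0,0,-10.5,0,0,0,-11,0,0,0,-11,0])

```text
time: 28.32
tcp_pos: [434.6, -180.3, 115.8]
tool_rot: [[-0.981, 0.196, 0.002], [0.196, 0.981, -0.001], [-0.002, -0.001, -1.0]]
wrist_force: [0.5, -0.9, -4.8]
grip_width: 53.8
gripper_force: 85.4
```

```bash
python3 - <<'E'
from h import *
go(607.1,-167,114,84.4)
E
```

```text
at [ 434.6 -180.3  115.8] yaw 78.7 q6 -1.89 t 28.3 -> inc [-16.66   4.68   0.22] tw -5.7
```

>>> carry_out(increments=[-1,0.3,0,-1,-3,0.8,0,-2,-5.5,1.5,0,-3,-8,2.2,0,-4,-10.5,2.9,0,-5,-13,3.6,0,-5.7,-15,4.2,0,-5.7,-16.1,4.5,0,-5.7,-16.6,4.7,0,-5.7,-16.7,4.7,0,-5.7,-16.7,4.7,0,-5.7,-16.7,4.7,0,-5.7])

```text
time: 29.32
tcp_pos: [606.1, -166.5, 114.1]
tool_rot: [[-0.995, 0.098, -0.001], [0.098, 0.995, 0.0], [0.002, 0.0, -1.0]]
wrist_force: [-0.2, -0.7, -5.5]
grip_width: 54.1
gripper_force: 85.4
```

>>> carry_out(increments=[0,0,1,0,0,0,2.5,0,0,0,4,0,0,0,5.2,0,0,0,6,0,0,0,6.4,0,0,0,6.6,0,0,0,6.7,0,0,0,6.7,0])

```text
time: 30.07
tcp_pos: [607.4, -166.7, 48.0]
tool_rot: [[-0.995, 0.098, 0.001], [0.098, 0.995, -0.0], [-0.001, -0.0, -1.0]]
wrist_force: [0.6, -0.7, -5.0]
grip_width: 54.0
gripper_force: 85.4
```

```bash
python3 - <<'E'
from h import *
go(607.1,-167,45.8,84.4)
E
```

```text
at [ 607.4 -166.7   48. ] yaw 84.4 q6 -1.84 t 30.1 -> inc [ 0.03 -0.03  0.22] tw -0.0
```

>>> carry_out(increments=[0,0,0.1,0,0,0,0.2,0,0,0,0.2,0,0,0,0.2,0])

```text
time: 30.4
tcp_pos: [607.4, -166.7, 45.9]
tool_rot: [[-0.995, 0.098, 0.001], [0.098, 0.995, -0.0], [-0.001, -0.0, -1.0]]
wrist_force: [-0.2, -0.2, -2.9]
grip_width: 54.1
gripper_force: 85.9
```

>>> carry_out(increments=[0,0,0,0,0,0,0,0,0,0,0,0,0,0,0,0,0,0,0,0,0,0,0,0,0,0,-1.5,0,0,0,-3.5,0,0,0,-7,0,0,0,-10,0,0,0,-13,0,0,0,-15,0], grip=0)

```text
time: 31.4
tcp_pos: [607.7, -166.8, 198.8]
tool_rot: [[-0.995, 0.098, 0.003], [0.098, 0.995, -0.001], [-0.003, -0.001, -1.0]]
wrist_force: [1.0, -0.1, 0.5]
grip_width: 85.3
gripper_force: 0.0
```

>>> carry_out(increments=[2.5,-3,0,0,5,-6,0,0,7.5,-9,0,0,10,-12,0,0,12,-14.5,0,0,12,-14.5,0,0])

```text
time: 31.9
tcp_pos: [470.0, -302.5, 195.8]
tool_rot: [[-0.995, 0.101, -0.001], [0.101, 0.995, -0.001], [0.001, -0.001, -1.0]]
wrist_force: [0.2, -1.0, -0.1]
grip_width: 85.4
gripper_force: 0.0
```

```bash
python3 - <<'E'
from h import *
im,d,K,R,t=grab("wrist"); cv2.imwrite("pics/w3.png",im[...,::-1]); W=cloud(d,K,R,t).reshape(-1,3)
q=W[(abs(W[:,0]-441)<60)&(abs(W[:,1]+350)<60)&(W[:,2]>80)&(W[:,2]<105)]
print(len(q),rect(q) if len(q)>5 else '',np.median(q[:,2]) if len(q) else '')
q=W[(abs(W[:,0]-441)<60)&(abs(W[:,1]+350)<60)&(W[:,2]>17)&(W[:,2]<30)]; print(len(q),rect(q))
units("scene",150,900)
im,W=units(); P=blob(W,446,237,24,70,110); print(rect(P) if len(P)>5 else 0)
cv2.imwrite("pics/top3.png",im[...,::-1])
go(441.8,-347.4,40,84)
E
```

```text
1491 (array([ 441.7, -349.4]), 29.9, 29.3, 75.9) 91.2535693267353
1563 (array([ 438.8, -346.5]), 55.7, 45.8, 43.6)
unit base 40 c 608.8 -166.1 r 24.9 n 203 nf 260 yaw -9.2 ztop 90.2
unit base 40 c 620.4 -46.8 r 25.7 n 244 nf 303 yaw -8.1 ztop 90.5
unit base 40 c 629.5 73.0 r 24.1 n 294 nf 360 yaw -7.9 ztop 90.2
unit base 40 c 642.7 192.7 r 24.4 n 359 nf 415 yaw -7.5 ztop 90.6
unit base 40 c 640.5 192.2 r 25.6 n 206 nf 255 yaw -6.1 ztop 89.5
unit base 40 c 628.1 74.2 r 24.9 n 200 nf 249 yaw -5.7 ztop 89.5
unit base 40 c 617.5 -48.6 r 25.1 n 205 nf 253 yaw -7.2 ztop 89.5
unit base 40 c 606.4 -166.1 r 24.7 n 203 nf 263 yaw -6.6 ztop 89.4
0
at [ 473.6 -299.2  195.8] yaw 84.3 q6 -2.14 t 32.0 -> inc [ 2.69 -5.11 15.57] tw 0.3
```

View pics/top3.png

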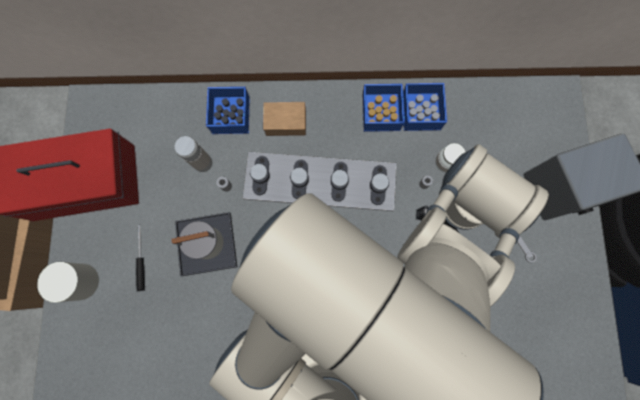

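View pics/w3.png

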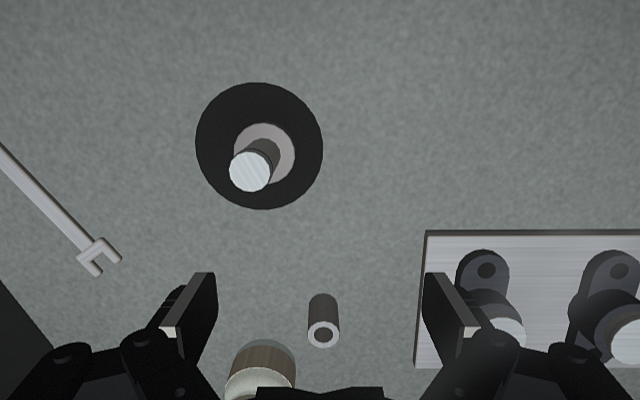

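All four units lie flat on the stand, covers at about (259,173), (299,177), (340,179) and (379,183) in the top view, and the pot stands in the tray at (200,240). The wrist view shows the seater stem at (250,172) on its mat. Next I'll fetch the seater.

>>> carry_out(increments=[1,-2,0,0,2,-4,0,0,2.7,-5.3,0,0,2.7,-5.3,0,0,2.7,-5.3,3,0,2.7,-5.3,6,0,2.7,-5.3,9,0,2.7,-5.3,12,0,2.7,-5.3,14,0,2.7,-5.3,15.2,0,2.7,-5.3,15.6,0,2.7,-5.3,15.6,0])

```text
time: 33.05
tcp_pos: [442.0, -348.1, 38.8]
tool_rot: [[-0.995, 0.096, -0.001], [0.096, 0.995, 0.001], [0.001, 0.001, -1.0]]
wrist_force: [-1.1, 0.4, 0.1]
grip_width: 85.7
gripper_force: 0.0
```

```bash
python3 - <<'E'
from h import *
go(441.7,-349,39,84.4)
E
```

```text
at [ 442.  -348.1   38.8] yaw 84.5 q6 -2.25 t 33.0 -> inc [ 0.02 -0.09 -0.02] tw 0.1
```

>>> carry_out(increments=[0,-0.1,0,0,0,-0.1,0,0,0,-0.1,0,0,0,-0.1,0,0,0,-0.1,0,0,0,-0.1,0,0,0,-0.1,0,0,0,-0.1,0,0], grip=1, grip_force=110)

```text
time: 33.72
tcp_pos: [441.7, -350.5, 40.5]
tool_rot: [[-0.995, 0.098, 0.001], [0.098, 0.995, -0.001], [-0.001, -0.001, -1.0]]
wrist_force: [-0.7, 2.5, 10.9]
grip_width: 28.0
gripper_force: 107.4
```

>>> carry_out(increments=[0,0,-0.5,0,0,0,-1.5,0,0,0,-3,0,0,0,-5.5,0,0,0,-8,0,0,0,-10.5,0,0,0,-12.5,0,0,0,-13.5,0,0,0,-14,0,0,0,-14,0])

```text
time: 34.55
tcp_pos: [441.5, -350.5, 180.4]
tool_rot: [[-0.995, 0.098, 0.001], [0.098, 0.995, -0.001], [-0.001, -0.001, -1.0]]
wrist_force: [-0.7, 0.3, -3.4]
grip_width: 27.8
gripper_force: 108.5
```

```bash
python3 - <<'E'
from h import *
im,d,K,R,t=grab("scene"); cv2.imwrite("pics/s3.png",im[80:320,150:450,::-1])
go(607.5,-166.2,170,84.4)
E
```

```text
at [ 441.2 -350.1  179.4] yaw 84.4 q6 -2.25 t 34.6 -> inc [-14.75  19.93   0.94] tw -0.0
```

View pics/s3.png

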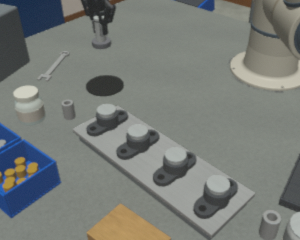

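The seater is held upright at about (100,40) in the crop, its mat is empty at (104,85), and all four covers are still proud. I'll move over unit 4.

>>> carry_out(increments=[-0.7,1,0,0,-2.2,3,0,0,-4,5.5,0,0,-6,8,0,0,-8,10.7,0,0,-10,13.4,0,0,-12,16.1,0,0,-13.5,18.2,0,0,-14.4,19.4,0,0,-14.8,19.9,0,0,-14.8,19.9,0,0,-14.8,19.9,0,0])

```text
time: 35.6
tcp_pos: [607.5, -167.0, 179.0]
tool_rot: [[-0.995, 0.097, -0.001], [0.097, 0.995, 0.0], [0.001, -0.0, -1.0]]
wrist_force: [-0.3, -1.0, -2.6]
grip_width: 27.8
gripper_force: 108.7
```

```bash
python3 - <<'E'
from h import *
go(607.5,-166.4,127,84.4)
im,d,K,R,t=grab("scene"); W=cloud(d,K,R,t).reshape(-1,3); units("scene",150,900)
E
```

```text
at [ 607.5 -167.   179. ] yaw 84.4 q6 -1.84 t 35.6 -> inc [-0.01  0.06  5.2 ] tw 0.0
unit base 40 c 606.6 -164.0 r 25.3 n 201 nf 265 yaw -8.1 ztop 90.3
unit base 40 c 619.2 -46.1 r 25.2 n 237 nf 302 yaw -8.7 ztop 90.3
unit base 40 c 629.7 72.6 r 24.6 n 294 nf 350 yaw -7.5 ztop 90.4
unit base 40 c 642.7 192.1 r 24.1 n 362 nf 406 yaw -6.9 ztop 90.5
```

>>> carry_out(increments=[0,0.05,1.5,0,0,0.05,3,0,0,0.05,4,0,0,0.05,4.8,0,0,0.05,5.1,0,0,0.05,5.3,0,0,0.05,5.5,0,0,0.05,5.7,0,0,0.05,5.7,0,0,0.05,5.7,0])

```text
time: 36.53
tcp_pos: [608.7, -166.5, 123.8]
tool_rot: [[-0.995, 0.097, 0.002], [0.097, 0.995, -0.001], [-0.002, -0.001, -1.0]]
wrist_force: [-2.1, 0.9, 8.2]
grip_width: 28.3
gripper_force: 109.2
```

>>> carry_out(increments=[0,0,0.15,0,0,0,0.3,0,0,0,0.45,0,0,0,0.45,0,0,0,0.45,0])

```text
time: 36.95
tcp_pos: [608.2, -166.1, 118.1]
tool_rot: [[-0.995, 0.098, 0.0], [0.098, 0.995, 0.0], [-0.0, 0.0, -1.0]]
wrist_force: [0.0, -0.2, -2.7]
grip_width: 28.1
gripper_force: 109.0
```

>>> carry_out(increments=[0,0,0.1,0,0,0,0.2,0,0,0,0.2,0,0,0,0.2,0])

```text
time: 37.28
tcp_pos: [608.5, -166.3, 116.6]
tool_rot: [[-0.995, 0.098, 0.001], [0.098, 0.995, -0.0], [-0.001, -0.0, -1.0]]
wrist_force: [-1.1, 0.8, 4.1]
grip_width: 28.3
gripper_force: 109.4
```

>>> carry_out(increments=[0,0,0.1,0,0,0,0.15,0,0,0,0.15,0])

```text
time: 37.53
tcp_pos: [608.8, -166.3, 116.3]
tool_rot: [[-0.995, 0.098, 0.002], [0.098, 0.995, -0.001], [-0.002, -0.0, -1.0]]
wrist_force: [-4.0, 2.3, 21.7]
grip_width: 27.9
gripper_force: 110.8
```

>>> carry_out(increments=[0,0,-0.5,0,0,0,-1.5,0,0,0,-3,0,0,0,-4,0,0,0,-4,0])

```text
time: 37.95
tcp_pos: [609.3, -166.6, 157.1]
tool_rot: [[-0.995, 0.098, 0.003], [0.098, 0.995, -0.001], [-0.003, -0.001, -1.0]]
wrist_force: [-0.3, -0.4, -2.0]
grip_width: 28.2
gripper_force: 109.2
```

```bash
python3 - <<'E'
from h import *
units("top"); units("scene",150,900)
go(619.3,-47.7,157,84.4)
E
```

```text
unit base 40 c 643.8 191.6 r 24.6 n 167 nf 111 yaw -7.8 ztop 89.3
unit base 40 c 622.8 75.7 r 25.4 n 204 nf 141 yaw -3.5 ztop 89.5
unit base 40 c 619.8 -45.7 r 24.8 n 197 nf 219 yaw -9.4 ztop 89.7
unit base 40 c 605.8 -164.9 r 25.3 n 179 nf 276 yaw -8.2 ztop 82.3
unit base 40 c 621.0 -47.6 r 24.5 n 240 nf 303 yaw -8.3 ztop 90.1
unit base 40 c 608.5 83.4 r 24.1 n 287 nf 332 yaw -8.8 ztop 90.4
unit base 40 c 643.5 192.3 r 24.5 n 363 nf 403 yaw -6.9 ztop 90.3
at [ 608.3 -166.2  154.9] yaw 84.4 q6 -1.83 t 38.0 -> inc [ 0.06 11.9  -0.22] tw -0.0
```

```bash
python3 - <<'E'
from h import *
im,W=units("scene",150,900); cv2.imwrite("pics/s4.png",im[100:340,180:480,::-1])
units("top")
go(440,-352,180,84.4)
E
```

```text
unit base 40 c 606.9 -164.6 r 24.0 n 176 nf 270 yaw -7.7 ztop 82.2
unit base 40 c 619.6 -46.1 r 24.7 n 242 nf 300 yaw -9.0 ztop 90.3
unit base 40 c 600.0 86.2 r 24.6 n 278 nf 333 yaw -7.5 ztop 90.5
unit base 40 c 643.3 192.0 r 24.1 n 358 nf 406 yaw -6.8 ztop 90.6
unit base 40 c 644.5 190.9 r 24.1 n 153 nf 110 yaw -6.0 ztop 89.2
unit base 40 c 619.0 -47.5 r 24.1 n 200 nf 216 yaw -9.9 ztop 89.1
unit base 40 c 602.4 86.5 r 25.7 n 142 nf 114 yaw -6.9 ztop 89.3
at [ 607.8 -166.1  154. ] yaw 84.4 q6 -1.83 t 38.1 -> inc [ 14.88 -20.14  -2.59] tw -0.0
```

View pics/s4.png

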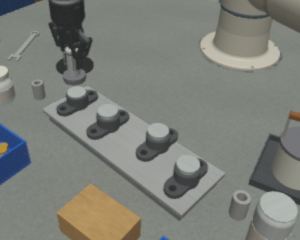

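Unit 2 was knocked while the arm was over unit 4. It now sits at about (158,135) in the crop, at (600,86), and overhangs the stand's edge by some 19 mm. I'll put the seater back on its mat, set the unit right, then press the rest.

>>> carry_out(increments=[0,0,-2.6,0,2,-2.7,-2.6,0,4,-5.4,-2.6,0,6,-8.1,-2.6,0,8,-10.8,-2.6,0,10,-13.5,-2.6,0,12,-16.2,-2.6,0,13.5,-18.2,-2.6,0,14.5,-19.6,-2.6,0,14.9,-20.1,-2.6,0,14.9,-20.1,-2.6,0,14.9,-20.1,-2.6,0])

```text
time: 39.15
tcp_pos: [440.4, -351.3, 180.3]
tool_rot: [[-0.995, 0.098, -0.0], [0.098, 0.995, 0.001], [0.0, 0.001, -1.0]]
wrist_force: [0.7, -0.4, -2.7]
grip_width: 28.0
gripper_force: 109.2
```

>>> carry_out(increments=[0,0,2,0,0,0,5,0,0,0,8,0,0,0,10.5,0,0,0,12.2,0,0,0,13,0,0,0,13.4,0,0,0,13.5,0,0,0,13.5,0])

```text
time: 39.9
tcp_pos: [440.9, -351.7, 46.3]
tool_rot: [[-0.995, 0.097, 0.001], [0.097, 0.995, -0.001], [-0.001, -0.001, -1.0]]
wrist_force: [-0.5, -0.5, -2.8]
grip_width: 28.0
gripper_force: 109.2
```

```bash
python3 - <<'E'
from h import *
go(440,-352,40.5,84.4)
im,d,K,R,t=grab("wrist"); cv2.imwrite("pics/w4.png",im[...,::-1])
E
```

```text
at [ 440.9 -351.7   46.3] yaw 84.4 q6 -2.25 t 39.9 -> inc [ 0.09 -0.04  0.58] tw 0.0
```

View pics/w4.png

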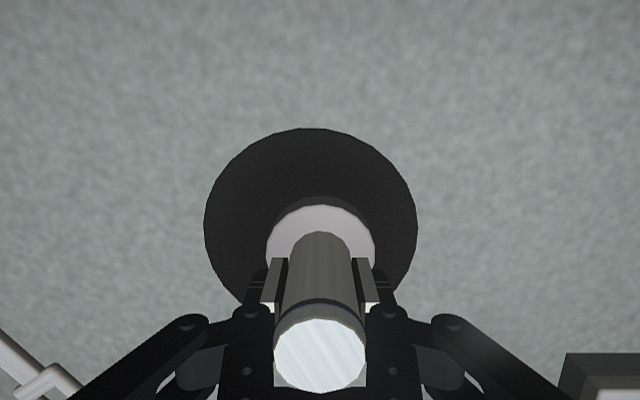

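The stem is straight between the pads, and its foot at (320,240) is well inside the mat. I'll set it down, release and rise.

>>> carry_out(increments=[0,-0.1,0.3,0,0,-0.1,0.5,0,0,-0.1,0.6,0,0,-0.1,0.6,0])

```text
time: 40.28
tcp_pos: [440.5, -353.1, 40.6]
tool_rot: [[-0.995, 0.098, 0.001], [0.098, 0.995, -0.001], [-0.001, -0.001, -1.0]]
wrist_force: [-1.0, 1.4, 10.3]
grip_width: 27.8
gripper_force: 110.8
```

>>> carry_out(increments=[0,0,0,0,0,0,0,0,0,0,0,0,0,0,0,0,0,0,0,0,0,0,0,0,0,0,-1.5,0,0,0,-4,0,0,0,-7,0,0,0,-10,0,0,0,-13,0,0,0,-14,0], grip=0)

```text
time: 41.28
tcp_pos: [441.3, -353.7, 183.7]
tool_rot: [[-0.995, 0.098, 0.004], [0.098, 0.995, -0.004], [-0.004, -0.003, -1.0]]
wrist_force: [0.7, -0.2, 0.8]
grip_width: 85.3
gripper_force: 0.0
```

```bash
python3 - <<'E'
from h import *
units("scene",150,900)
im,W=units("top")
P=W.reshape(-1,3); 
im,d,K,R,t=grab("scene");P=cloud(d,K,R,t).reshape(-1,3); q=P[(abs(P[:,0]-440)<50)&(abs(P[:,1]+352)<50)&(P[:,2]>75)&(P[:,2]<105)]; print(len(q),rect(q) if len(q)>5 else '')
go(600.5,86.3,150,83)
E
```

```text
unit base 40 c 605.3 -164.1 r 26.1 n 177 nf 275 yaw -8.6 ztop 82.2
unit base 40 c 620.2 -47.3 r 24.9 n 239 nf 306 yaw -8.6 ztop 90.2
unit base 40 c 599.8 86.0 r 24.5 n 282 nf 334 yaw -7.9 ztop 90.4
unit base 40 c 643.3 192.2 r 24.2 n 362 nf 412 yaw -6.9 ztop 90.6
unit base 40 c 640.3 192.9 r 25.3 n 208 nf 253 yaw -5.2 ztop 89.7
unit base 40 c 619.1 -45.9 r 24.8 n 204 nf 219 yaw -6.7 ztop 89.6
unit base 40 c 604.3 -166.2 r 26.2 n 184 nf 246 yaw -5.5 ztop 81.7
unit base 40 c 600.0 88.1 r 25.2 n 206 nf 271 yaw -5.2 ztop 89.1
84 (array([ 443.1, -350.2]), 30.8, 28.2, -52.0)
at [ 440.3 -352.9  180. ] yaw 84.4 q6 -2.25 t 41.4 -> inc [-11.65  45.27   2.97] tw 1.4
```

>>> carry_out(increments=[-1,4,0,0,-2,8,0,0,-3,12,0,0,-4,16,0,0,-5,20,0,0,-6,24,0,0,-7.2,28,0,1,-8.2,32,0,1,-9.2,36,0,1,-10.2,40,0,1,-11.2,43.5,0,1,-11.7,45.3,0,1])

```text
time: 42.43
tcp_pos: [601.0, 90.6, 177.7]
tool_rot: [[-0.994, 0.113, -0.002], [0.113, 0.994, 0.001], [0.002, 0.0, -1.0]]
wrist_force: [0.1, -0.0, 0.3]
grip_width: 85.3
gripper_force: 0.0
```

```bash
python3 - <<'E'
from h import *
units("wrist",1200,7000)
go(600.2,86.5,44.5,84)
E
```

```text
unit base 40 c 599.5 85.2 r 24.0 n 3617 nf 3609 yaw -5.6 ztop 89.5
unit base 40 c 642.0 191.1 r 24.3 n 3332 nf 2718 yaw -6.0 ztop 89.6
unit base 40 c 619.2 -48.3 r 24.2 n 3338 nf 3328 yaw -4.7 ztop 89.3
at [601.6  92.  177.6] yaw 83.6 q6 -1.41 t 42.5 -> inc [ 0.05 -0.58 13.31] tw -0.4
```

>>> carry_out(increments=[0.1,-0.6,0,-0.5,0.1,-0.6,0,-0.5,0.1,-0.6,3,-0.5,0.1,-0.6,6,-0.5,0.1,-0.6,9,-0.5,0.1,-0.6,11,-0.5,0.1,-0.6,12.3,-0.5,0.1,-0.6,12.9,-0.5,0.1,-0.6,13.1,-0.5,0.1,-0.6,13.1,-0.5,0.1,-0.6,13.1,-0.5])

```text
time: 43.4
tcp_pos: [599.5, 80.6, 49.4]
tool_rot: [[-0.994, 0.107, 0.001], [0.107, 0.994, 0.0], [-0.001, 0.0, -1.0]]
wrist_force: [0.0, -0.0, 0.3]
grip_width: 85.4
gripper_force: 0.0
```

>>> carry_out(increments=[0,0,0,0,0,0,0,0,0,0,0,0,0,0,0,0,0,0,0,0,0,0,0,0], grip=1, grip_force=80)

```text
time: 43.9
tcp_pos: [599.8, 81.3, 50.0]
tool_rot: [[-0.994, 0.106, 0.002], [0.106, 0.994, 0.0], [-0.002, 0.001, -1.0]]
wrist_force: [-3.7, 1.8, 13.2]
grip_width: 54.0
gripper_force: 82.4
```

>>> carry_out(increments=[0,0,-0.3,0,0,0,-1,0,0,0,-2,0,0,0,-2.5,0,0,0,-2.5,0,0,0,-2.5,0])

```text
time: 44.4
tcp_pos: [599.4, 80.9, 74.1]
tool_rot: [[-0.994, 0.106, 0.001], [0.106, 0.994, 0.0], [-0.001, 0.0, -1.0]]
wrist_force: [0.2, -0.8, -7.0]
grip_width: 54.0
gripper_force: 85.5
```

```bash
python3 - <<'E'
from h import *
go(630.6,72,70,84.4)
E
```

```text
at [599.4  80.9  74.1] yaw 83.9 q6 -1.43 t 44.4 -> inc [-3.2  -0.55  0.42] tw -0.5
```

>>> carry_out(increments=[-0.5,-0.1,0,0,-1.3,-0.3,0,0,-2.2,-0.4,0,0,-2.9,-0.5,0,-0.5,-3.2,-0.6,0,-0.5,-3.2,-0.6,0,-0.5,-3.2,-0.6,0.7,-0.5,-3.2,-0.6,1.4,-0.5,-3.2,-0.6,1.9,-0.5,-3.2,-0.6,2.2,-0.5,-3.2,-0.6,2.4,-0.5,-3.2,-0.6,2.4,-0.5])

```text
time: 45.4
tcp_pos: [629.5, 71.6, 50.1]
tool_rot: [[-0.995, 0.097, -0.001], [0.097, 0.995, -0.0], [0.001, -0.0, -1.0]]
wrist_force: [-8.3, -0.4, 8.7]
grip_width: 53.7
gripper_force: 86.8
```

>>> carry_out(increments=[0,0,0,0,0,0,0,0,0,0,0,0,0,0,0,0,0,0,0,0,0,0,0,0,0,0,-1.5,0,0,0,-4,0,0,0,-7,0,0,0,-10,0,0,0,-12,0,0,0,-13,0], grip=0)

```text
time: 46.4
tcp_pos: [631.4, 71.6, 182.7]
tool_rot: [[-0.995, 0.098, 0.004], [0.098, 0.995, 0.0], [-0.004, 0.0, -1.0]]
wrist_force: [0.2, 0.4, 0.8]
grip_width: 85.2
gripper_force: 0.0
```

>>> carry_out(increments=[1,-3.5,0,0,2,-7,0,0,3.5,-11,0,0,5,-15,0,0,6.3,-19,0,0,7.6,-23,0,0,9,-27,0,0,10.3,-31,0,0,11.6,-35,0,0,13,-39,0,0,13.5,-40.5,0,0,13.5,-40.5,0,0])

```text
time: 47.4
tcp_pos: [454.5, -322.2, 179.0]
tool_rot: [[-0.995, 0.101, -0.001], [0.101, 0.995, -0.001], [0.001, -0.001, -1.0]]
wrist_force: [-0.2, 0.5, 0.2]
grip_width: 85.1
gripper_force: 0.0
```

```bash
python3 - <<'E'
from h import *
units("scene",150,900); units("top")
im,d,K,R,t=grab("wrist"); W=cloud(d,K,R,t).reshape(-1,3)
q=W[(abs(W[:,0]-441)<60)&(abs(W[:,1]+350)<60)&(W[:,2]>80)&(W[:,2]<105)]
print(len(q),rect(q) if len(q)>5 else '')
go(441.5,-351.5,39,84.4)
E
```

```text
unit base 40 c 606.8 -163.8 r 24.6 n 176 nf 263 yaw -8.1 ztop 82.4
unit base 40 c 619.5 -46.6 r 24.3 n 242 nf 312 yaw -8.6 ztop 90.4
unit base 40 c 630.0 72.8 r 24.4 n 295 nf 342 yaw -6.4 ztop 90.4
unit base 40 c 642.3 192.8 r 24.7 n 362 nf 417 yaw -7.3 ztop 90.4
unit base 40 c 641.6 192.9 r 24.7 n 204 nf 261 yaw -5.3 ztop 89.3
unit base 40 c 628.0 72.8 r 25.8 n 203 nf 254 yaw -4.2 ztop 89.3
unit base 40 c 618.6 -46.8 r 25.5 n 204 nf 135 yaw -1.5 ztop 89.8
unit base 40 c 605.5 -164.4 r 25.3 n 173 nf 260 yaw -5.5 ztop 81.6
1623 (array([ 440.3, -352.6]), 29.9, 29.6, -87.9)
at [ 456.2 -318.   179.1] yaw 84.4 q6 -2.19 t 47.5 -> inc [ 1.13 -3.49 14.01] tw -0.0
```

Unit 2 is back in place at (629,73). I'll take the seater again.

>>> carry_out(increments=[0.6,-2,0,0,1.1,-3.5,0,0,1.1,-3.5,0,0,1.1,-3.5,3,0,1.1,-3.5,6,0,1.1,-3.5,9,0,1.1,-3.5,12,0,1.1,-3.5,13.4,0,1.1,-3.5,13.8,0,1.1,-3.5,14,0,1.1,-3.5,14,0])

```text
time: 48.47
tcp_pos: [442.7, -351.6, 40.1]
tool_rot: [[-0.995, 0.097, 0.0], [0.097, 0.995, -0.0], [-0.0, -0.0, -1.0]]
wrist_force: [-0.4, 0.2, 0.8]
grip_width: 85.7
gripper_force: 0.0
```

>>> carry_out(increments=[0,0,0,0,0,0,0,0,0,0,0,0,0,0,0,0,0,0,0,0,0,0,0,0,0,0,0,0,0,0,0,0], grip=1, grip_force=110)

```text
time: 49.13
tcp_pos: [442.3, -352.4, 40.4]
tool_rot: [[-0.995, 0.098, 0.001], [0.098, 0.995, -0.001], [-0.001, -0.001, -1.0]]
wrist_force: [-1.1, 0.3, 10.4]
grip_width: 28.0
gripper_force: 107.4
```

>>> carry_out(increments=[0,0,-0.5,0,0,0,-1.5,0,0,0,-3,0,0,0,-5.5,0,0,0,-8,0,0,0,-10.5,0,0,0,-12.5,0,0,0,-13.5,0,0,0,-14,0,0,0,-14,0])

```text
time: 49.97
tcp_pos: [442.2, -352.3, 180.4]
tool_rot: [[-0.995, 0.098, 0.001], [0.098, 0.995, -0.001], [-0.001, -0.001, -1.0]]
wrist_force: [0.4, -0.1, -2.6]
grip_width: 27.9
gripper_force: 108.7
```

```bash
python3 - <<'E'
from h import *
go(619.3,-47.3,180,84.4)
E
```

```text
at [ 442.2 -352.3  180.4] yaw 84.4 q6 -2.25 t 50.0 -> inc [-1.465e+01  3.208e+01  3.000e-02] tw 0.0
```

>>> carry_out(increments=[-0.7,1.5,0,0,-2,4.4,0,0,-3.5,7.7,0,0,-5,11,0,0,-6.5,14.3,0,0,-8,17.6,0,0,-9.5,20.9,0,0,-11,24.2,0,0,-12.5,27.4,0,0,-13.7,30,0,0,-14.4,31.5,0,0,-14.7,32.1,0,0])

```text
time: 50.97
tcp_pos: [620.0, -44.4, 177.9]
tool_rot: [[-0.995, 0.095, -0.002], [0.095, 0.995, 0.001], [0.002, 0.001, -1.0]]
wrist_force: [-0.3, -0.8, -3.4]
grip_width: 28.2
gripper_force: 109.0
```

```bash
python3 - <<'E'
from h import *
units("scene",150,900)
go(619.3,-47.3,127,84.4)
E
```

```text
unit base 40 c 607.7 -165.0 r 24.9 n 172 nf 262 yaw -8.6 ztop 82.4
unit base 40 c 620.2 -46.6 r 24.7 n 241 nf 301 yaw -8.5 ztop 90.3
unit base 40 c 629.7 72.4 r 24.1 n 291 nf 350 yaw -6.4 ztop 90.4
unit base 40 c 642.2 192.3 r 24.9 n 357 nf 412 yaw -6.9 ztop 90.5
at [620.  -44.8 178. ] yaw 84.5 q6 -1.64 t 51.0 -> inc [ 0.04 -0.26  5.1 ] tw 0.1
```

>>> carry_out(increments=[0,0,0,0,0,0,1.5,0,0,0,3,0,0,0,4.2,0,0,0,4.9,0,0,0,5.2,0,0,0,5.4,0,0,0,5.6,0,0,0,5.8,0,0,0,6,0,0,0,6.2,0,0,0,6.2,0])

```text
time: 52.02
tcp_pos: [619.7, -47.1, 117.6]
tool_rot: [[-0.995, 0.098, 0.0], [0.098, 0.995, 0.0], [-0.0, 0.0, -1.0]]
wrist_force: [-0.2, -0.3, -2.8]
grip_width: 28.0
gripper_force: 109.5
```

>>> carry_out(increments=[0,0,0.1,0,0,0,0.15,0,0,0,0.15,0,0,0,0.15,0])

```text
time: 52.35
tcp_pos: [620.0, -47.0, 116.5]
tool_rot: [[-0.995, 0.097, 0.001], [0.097, 0.995, -0.0], [-0.001, -0.0, -1.0]]
wrist_force: [-0.8, -0.3, 3.2]
grip_width: 27.7
gripper_force: 109.5
```

Cover 3 has snapped home. I'll give it a firm confirming press, lift, and go to unit 2.

>>> carry_out(increments=[0,0,0.1,0,0,0,0.15,0,0,0,0.15,0])

```text
time: 52.6
tcp_pos: [620.4, -47.1, 116.1]
tool_rot: [[-0.995, 0.098, 0.002], [0.098, 0.995, -0.0], [-0.002, -0.0, -1.0]]
wrist_force: [-3.8, 0.7, 19.7]
grip_width: 28.0
gripper_force: 111.4
```

>>> carry_out(increments=[0,0,-0.5,0,0,0,-1.5,0,0,0,-3,0,0,0,-4,0,0,0,-4,0])

```text
time: 53.02
tcp_pos: [620.9, -47.2, 157.0]
tool_rot: [[-0.995, 0.098, 0.003], [0.098, 0.995, -0.001], [-0.003, -0.0, -1.0]]
wrist_force: [0.7, 0.7, -3.3]
grip_width: 28.0
gripper_force: 109.5
```

```bash
python3 - <<'E'
from h import *
units("scene",150,900)
go(629.9,72.3,127,84.4)
E
```

```text
unit base 40 c 607.8 -165.7 r 25.6 n 176 nf 248 yaw -6.5 ztop 82.4
unit base 40 c 620.5 -47.7 r 24.9 n 215 nf 304 yaw -8.3 ztop 82.4
unit base 40 c 629.9 72.8 r 24.2 n 292 nf 349 yaw -6.8 ztop 90.4
unit base 40 c 642.7 192.4 r 24.4 n 362 nf 407 yaw -7.2 ztop 90.5
at [620.4 -47.1 155.8] yaw 84.4 q6 -1.64 t 53.1 -> inc [ 0.22 11.98  2.87] tw 0.0
```

>>> carry_out(increments=[0.1,2,0,0,0.1,5,0,0,0.2,8,0,0,0.2,10.5,0,0,0.2,11.7,0,0,0.2,12,0,0,0.2,12,0,0,0.2,12,0,0,0.2,12,0,0])

```text
time: 53.82
tcp_pos: [629.3, 71.4, 154.5]
tool_rot: [[-0.995, 0.099, -0.0], [0.099, 0.995, -0.0], [0.0, -0.0, -1.0]]
wrist_force: [0.4, 0.5, -2.4]
grip_width: 27.9
gripper_force: 109.4
```

>>> carry_out(increments=[0,0,1,0,0,0,2,0,0,0,2.6,0,0,0,2.9,0,0,0,3.1,0,0,0,3.3,0,0,0,3.5,0,0,0,3.7,0,0,0,3.7,0,0,0,3.7,0])

```text
time: 54.65
tcp_pos: [629.4, 72.6, 117.4]
tool_rot: [[-0.995, 0.098, -0.0], [0.098, 0.995, 0.0], [0.0, -0.0, -1.0]]
wrist_force: [-0.0, 0.1, -2.9]
grip_width: 28.0
gripper_force: 109.8
```

>>> carry_out(increments=[0,0,0.1,0,0,0,0.15,0,0,0,0.15,0,0,0,0.15,0])

```text
time: 54.98
tcp_pos: [629.7, 72.6, 116.5]
tool_rot: [[-0.995, 0.098, 0.001], [0.098, 0.995, 0.0], [-0.001, 0.0, -1.0]]
wrist_force: [0.8, -0.6, 3.8]
grip_width: 28.1
gripper_force: 109.8
```

>>> carry_out(increments=[0,0,0.1,0,0,0,0.15,0,0,0,0.15,0])

```text
time: 55.23
tcp_pos: [630.1, 72.6, 116.2]
tool_rot: [[-0.995, 0.098, 0.002], [0.098, 0.995, -0.0], [-0.002, 0.0, -1.0]]
wrist_force: [-3.0, -0.6, 19.0]
grip_width: 28.0
gripper_force: 111.4
```

>>> carry_out(increments=[0,0,-0.5,0,0,0,-1.5,0,0,0,-3,0,0,0,-4,0,0,0,-4,0])

```text
time: 55.65
tcp_pos: [630.6, 72.7, 157.1]
tool_rot: [[-0.995, 0.098, 0.003], [0.098, 0.995, 0.0], [-0.003, 0.0, -1.0]]
wrist_force: [1.1, 0.2, -2.8]
grip_width: 27.9
gripper_force: 109.9
```

```bash
python3 - <<'E'
from h import *
units("scene",150,900)
go(642.5,191.8,127,84.4)
E
```

```text
unit base 40 c 607.4 -164.5 r 24.2 n 175 nf 263 yaw -9.2 ztop 82.4
unit base 40 c 621.2 -46.7 r 24.8 n 217 nf 290 yaw -9.1 ztop 82.2
unit base 40 c 629.8 72.2 r 24.6 n 259 nf 350 yaw -6.2 ztop 82.4
unit base 40 c 642.8 192.4 r 24.2 n 361 nf 415 yaw -7.0 ztop 90.5
at [630.1  72.6 155.8] yaw 84.4 q6 -1.45 t 55.7 -> inc [-0.06 11.98  2.89] tw -0.0
```

>>> carry_out(increments=[0,2,0,0,0,5,0,0,-0.1,8,0,0,-0.1,10.5,0,0,-0.1,11.7,0,0,-0.1,12,0,0,-0.1,12,0,0,-0.1,12,0,0,-0.1,12,0,0])

```text
time: 56.45
tcp_pos: [642.0, 190.7, 154.4]
tool_rot: [[-0.995, 0.099, -0.001], [0.099, 0.995, -0.0], [0.0, -0.0, -1.0]]
wrist_force: [0.3, -0.6, -2.9]
grip_width: 27.9
gripper_force: 109.6
```

>>> carry_out(increments=[0,0,1,0,0,0,2,0,0,0,2.6,0,0,0,2.9,0,0,0,3.1,0,0,0,3.3,0,0,0,3.5,0,0,0,3.7,0,0,0,3.7,0,0,0,3.7,0])

```text
time: 57.28
tcp_pos: [642.0, 191.9, 117.3]
tool_rot: [[-0.995, 0.098, -0.0], [0.098, 0.995, -0.0], [0.0, -0.0, -1.0]]
wrist_force: [-0.5, -0.1, -3.8]
grip_width: 27.8
gripper_force: 109.8
```

>>> carry_out(increments=[0,0,0.1,0,0,0,0.15,0,0,0,0.15,0,0,0,0.15,0])

```text
time: 57.62
tcp_pos: [642.4, 192.0, 116.5]
tool_rot: [[-0.995, 0.098, 0.001], [0.098, 0.995, 0.0], [-0.001, 0.0, -1.0]]
wrist_force: [-0.2, 0.0, 2.9]
grip_width: 28.2
gripper_force: 109.8
```

>>> carry_out(increments=[0,0,0.1,0,0,0,0.15,0,0,0,0.15,0])

```text
time: 57.87
tcp_pos: [642.7, 192.0, 116.2]
tool_rot: [[-0.995, 0.098, 0.002], [0.098, 0.995, 0.0], [-0.002, 0.0, -1.0]]
wrist_force: [-3.6, -1.4, 18.3]
grip_width: 27.8
gripper_force: 111.1
```

>>> carry_out(increments=[0,0,-0.5,0,0,0,-1.5,0,0,0,-3,0,0,0,-5,0,0,0,-6.5,0,0,0,-6.5,0])

```text
time: 58.37
tcp_pos: [643.6, 192.3, 183.2]
tool_rot: [[-0.995, 0.098, 0.005], [0.098, 0.995, 0.001], [-0.005, 0.001, -1.0]]
wrist_force: [-0.0, -0.6, -2.0]
grip_width: 28.2
gripper_force: 110.0
```

```bash
python3 - <<'E'
from h import *
units("scene",150,900)
go(440.5,-353,180,84.4)
E
```

```text
unit base 40 c 607.8 -165.4 r 23.9 n 174 nf 262 yaw -8.5 ztop 82.3
unit base 40 c 619.8 -46.7 r 24.8 n 216 nf 311 yaw -8.5 ztop 82.3
unit base 40 c 629.6 72.8 r 23.8 n 264 nf 353 yaw -6.9 ztop 82.6
unit base 40 c 643.6 191.1 r 24.6 n 339 nf 416 yaw -5.6 ztop 82.5
at [642.9 192.2 181.2] yaw 84.4 q6 -1.27 t 58.4 -> inc [ 1.483e+01 -5.623e+01  3.000e-02] tw 0.0
```

All four covers read home, with tops at 82 mm. I'll return the tool.

>>> carry_out(increments=[0.3,-1,0,0,1,-4,0,0,1.9,-7.5,0,0,2.8,-11,0,0,3.7,-14.5,0,0,4.6,-18,0,0,5.5,-21.5,0,0,6.4,-25,0,0,7.3,-28.5,0,0,7.8,-31,0,0,8,-32,0,0,8,-32,0,0])

```text
time: 59.42
tcp_pos: [529.8, -120.8, 178.7]
tool_rot: [[-0.995, 0.1, -0.002], [0.1, 0.995, 0.0], [0.002, 0.0, -1.0]]
wrist_force: [1.2, 0.6, -2.5]
grip_width: 28.3
gripper_force: 109.7
```

>>> carry_out(increments=[0.3,-1,0,0,1,-3.5,0,0,2,-7,0,0,3,-10.5,0,0,4,-14,0,0,5,-17.5,0,0,6,-21,0,0,6.6,-23.3,0,0,6.8,-24.2,0,0,6.8,-24.2,0,0,6.8,-24.2,0,0])

```text
time: 60.33
tcp_pos: [440.0, -352.2, 179.2]
tool_rot: [[-0.995, 0.098, -0.001], [0.098, 0.995, 0.001], [0.001, 0.001, -1.0]]
wrist_force: [-0.2, 0.8, -3.4]
grip_width: 28.2
gripper_force: 109.7
```

```bash
python3 - <<'E'
from h import *
go(440.5,-353,40.5,84.4)
E
```

```text
at [ 440.  -352.2  179.2] yaw 84.4 q6 -2.25 t 60.3 -> inc [-0.06 -0.09 13.87] tw -0.0
```

>>> carry_out(increments=[0,0,2,0,0,0,5,0,0,0,8,0,0,0,10.5,0,0,0,12.2,0,0,0,13,0,0,0,13.4,0,0,0,13.6,0,0,0,13.7,0,0,0,13.7,0,0,0,13.7,0])

```text
time: 61.25
tcp_pos: [440.4, -353.2, 43.6]
tool_rot: [[-0.995, 0.097, 0.001], [0.097, 0.995, -0.001], [-0.001, -0.001, -1.0]]
wrist_force: [0.4, -0.4, -3.2]
grip_width: 28.2
gripper_force: 109.7
```

>>> carry_out(increments=[0,0,0.15,0,0,0,0.3,0,0,0,0.32,0,0,0,0.32,0])

```text
time: 61.58
tcp_pos: [440.3, -353.4, 40.4]
tool_rot: [[-0.995, 0.098, 0.001], [0.098, 0.995, -0.001], [-0.001, -0.001, -1.0]]
wrist_force: [-2.0, 0.6, 12.8]
grip_width: 28.1
gripper_force: 111.0
```

>>> carry_out(increments=[0,0,0,0,0,0,0,0,0,0,0,0,0,0,0,0,0,0,0,0,0,0,0,0,0,0,-1.5,0,0,0,-4,0,0,0,-7,0,0,0,-10,0,0,0,-13,0,0,0,-16,0], grip=0)

```text
time: 62.58
tcp_pos: [439.8, -352.7, 200.9]
tool_rot: [[-0.995, 0.098, -0.0], [0.098, 0.995, 0.0], [0.0, 0.0, -1.0]]
wrist_force: [1.1, -0.5, -0.3]
grip_width: 85.6
gripper_force: 0.0
```

>>> carry_out(increments=[0,3,0,0,0,6,0,0,0,9,0,0,0,12,0,0,0,14,0,0,0,14,0,0])

```text
time: 63.08
tcp_pos: [453.3, -210.2, 199.5]
tool_rot: [[-0.995, 0.095, -0.001], [0.095, 0.995, 0.001], [0.001, 0.001, -1.0]]
wrist_force: [0.7, -0.4, 0.2]
grip_width: 85.1
gripper_force: 0.0
```

```bash
python3 - <<'E'
from h import *
im,W=units("scene",150,900); cv2.imwrite("pics/s5.png",im[...,::-1])
P=W.reshape(-1,3); q=P[(abs(P[:,0]-440)<50)&(abs(P[:,1]+352)<50)&(P[:,2]>75)&(P[:,2]<105)]; print(len(q),rect(q) if len(q)>5 else '',np.median(q[:,2]))
q=P[(abs(P[:,0]-440)<70)&(abs(P[:,1]-362)<70)&(P[:,2]>156)&(P[:,2]<176)]; print(len(q),rect(q))
E
```

```text
unit base 40 c 606.4 -164.4 r 24.7 n 179 nf 269 yaw -7.5 ztop 82.2
unit base 40 c 619.8 -47.6 r 25.3 n 218 nf 311 yaw -8.1 ztop 82.2
unit base 40 c 628.6 73.1 r 24.8 n 267 nf 363 yaw -6.7 ztop 82.4
unit base 40 c 642.5 193.1 r 24.8 n 342 nf 431 yaw -6.9 ztop 82.5
84 (array([ 440.1, -350.8]), 30.7, 27.3, 39.2) 89.38995258169635
414 (array([443.9, 359.7]), 99.6, 16.8, -78.0)
```

View pics/s5.png

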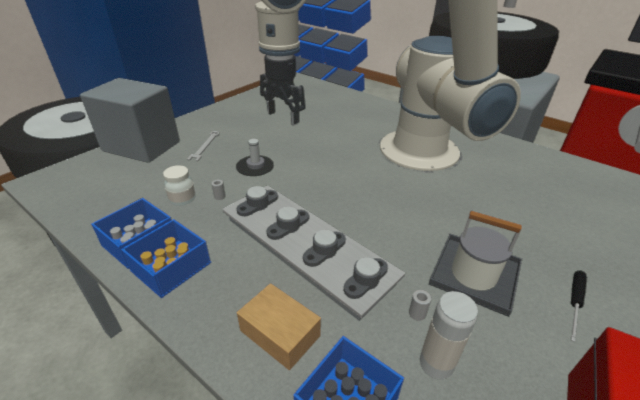

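The final view shows the seater upright on its mat at (254,155) and the pot upright in the tray at (482,255). All four units lie flat on the stand, between (257,198) and (366,272), with covers home, and nothing else has moved.

```bash
python3 -c "
from workcell import manip
print(manip.close_job())"
```

```text
the job is handed in; nothing more can be done
None
```

I handed the job in at about 63 s: the pot stands upright in the tray, all four units lie flat on the stand with their covers pressed home, and the tool stands upright on its mat; unit 2 was knocked part-way off the stand after the first cover was pressed, so I returned the tool, re-laid the unit, and then pressed the other three.

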